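Laying mixing spatulas out to dry

TASK

On the drying stand, swing the folded crossbar out across the stand until it clicks past its detent and seats at its end stop. Then take both spatulas from the sloping rack and set them down flat, without dropping them, one in each pair of notches across the fixed comb and the crossbar, with both blades out over the drip pan and each blade's shoulders drawn snug against the comb. Leave the can, the tub and the lid where they are.

Things in the scene. Friction and masses are not known exactly. Their poses are not given: they have to be found in the camera images.
- spatula_a: stirring spatula, 300 mm, 120 g: plain wooden handle 230 x 16 x 12 mm (dark plug near the butt), flat steel blade 70 x 36 x 4 mm at mid-thickness. Origin: mid-length, underside of handle, about the balance point. x points to the blade, z out of the top face. Blade's square shoulders at x = +80 mm, blade end +150, butt -150. It starts on the rack with the blade at the upper end.
- spatula_b: stirring spatula, 300 mm, 120 g: plain wooden handle 230 x 16 x 12 mm (dark plug near the butt), flat steel blade 70 x 36 x 4 mm at mid-thickness. Origin: mid-length, underside of handle, about the balance point. x points to the blade, z out of the top face. Blade's square shoulders at x = +80 mm, blade end +150, butt -150. It starts on the rack with the blade at the lower end.
- spatula_a_blade (a point): centre of the blade's end edge on spatula_a.
- spatula_b_blade (a point): centre of the blade's end edge on spatula_b.
- slope_rack: fixed steel draining rack, 190 mm wide. Origin: on the table under its middle. Its board rises at 35 degrees towards its +x, 105 mm above the origin. A spatula lies at y = +40 and at y = -40 mm (either in either), along the slope, on two battens 20 mm high, 55 mm up and down slope of the middle (free space under the handle between them), between guides 10 mm high; lower end on a lip.
- drying_stand: fixed steel drying stand, base plate 170 (x) x 200 (y) x 8 mm. Origin: plate centre, on the table. Comb wall along x at y = -75 mm; drip pan 20 mm high at y = -105 to -205. A spatula laid right lies along y at x = -35 or +35 mm, blade to -y, underside at z = 65 mm, in the comb's notch and the seated crossbar's (y = +75 mm); with shoulders on the comb its origin is at y = 0.
- comb (a point): middle of the comb's outer face (towards the drip pan) at notch-floor height, at the stand's y = -80, z = 65 mm. Comb 114 mm long, 10 mm thick; notches 35 mm either side of its middle, each 26 mm wide between guides 10 mm high.
- crossbar (a joint): crossbar angle about its vertical hinge (stand x = +60, y = +75 mm): 0 folded, bar along the stand's -y; 1.571 at the end stop, bar along -x; clockwise from above. A sprung ball detent resists with several newtons at the post from about 1.44 and clicks the bar home past 1.51; short of that it is not seated. Bar 10 wide, 11 thick, top at z = 65 mm, notches 25 and 95 mm from the hinge.
- crossbar_post (a point): top of the upright round steel post, 10 mm in diameter, at the crossbar's free end, 125 mm from the hinge; it stands 42 mm above the bar's top face, top at 107 mm above the table.
- lacquer_can: bystander: closed can, 90 mm across, 110 mm high; origin under its centre.
- mixing_tub: bystander: white open tub, 100 mm across, 100 mm high; origin under its centre.
- tub_lid: bystander: blue ring lid, 110 mm across, 12 mm high; origin under its centre.

How it is judged:
On the way, in this order (a step that is already met when the one before it is completed fails the run):
1. the crossbar is swung out and seated at its end stop (beyond 1.53 rad) (value of joint crossbar above 1.53 rad), for 0.3 s.
2. a spatula has been set down flat in a pair of notches, blade over the drip pan, while still held in the fingers (value of joint crossbar above 1.53 rad and ((x of spatula_a in the frame of drying_stand between -0.042 and -0.028 m and y of spatula_a in the frame of drying_stand between -0.03 and 0.006 m and z of spatula_a in the frame of drying_stand between 0.06 and 0.07 m and angle between spatula_a's own z axis and vertical below 0.07 rad and angle between the x axis of spatula_a and the y axis of drying_stand, either way round below 0.1 rad and y of spatula_a_blade in the frame of drying_stand below -0.12 m and contact force between spatula_a and the fingers above 0.5 N) or (x of spatula_a in the frame of drying_stand between 0.028 and 0.042 m and y of spatula_a in the frame of drying_stand between -0.03 and 0.006 m and z of spatula_a in the frame of drying_stand between 0.06 and 0.07 m and angle between spatula_a's own z axis and vertical below 0.07 rad and angle between the x axis of spatula_a and the y axis of drying_stand, either way round below 0.1 rad and y of spatula_a_blade in the frame of drying_stand below -0.12 m and contact force between spatula_a and the fingers above 0.5 N) or (x of spatula_b in the frame of drying_stand between -0.042 and -0.028 m and y of spatula_b in the frame of drying_stand between -0.03 and 0.006 m and z of spatula_b in the frame of drying_stand between 0.06 and 0.07 m and angle between spatula_b's own z axis and vertical below 0.07 rad and angle between the x axis of spatula_b and the y axis of drying_stand, either way round below 0.1 rad and y of spatula_b_blade in the frame of drying_stand below -0.12 m and contact force between spatula_b and the fingers above 0.5 N) or (x of spatula_b in the frame of drying_stand between 0.028 and 0.042 m and y of spatula_b in the frame of drying_stand between -0.03 and 0.006 m and z of spatula_b in the frame of drying_stand between 0.06 and 0.07 m and angle between spatula_b's own z axis and vertical below 0.07 rad and angle between the x axis of spatula_b and the y axis of drying_stand, either way round below 0.1 rad and y of spatula_b_blade in the frame of drying_stand below -0.12 m and contact force between spatula_b and the fingers above 0.5 N))), for 0.1 s.
3. both spatulas lie flat in the notches, one in each pair, blades over the drip pan, the second still held in the fingers (value of joint crossbar above 1.53 rad and ((x of spatula_a in the frame of drying_stand between -0.042 and -0.028 m and y of spatula_a in the frame of drying_stand between -0.03 and 0.006 m and z of spatula_a in the frame of drying_stand between 0.06 and 0.07 m and angle between each of spatula_a, spatula_b's own z axis and vertical below 0.07 rad and angle between the x axis of each of spatula_a, spatula_b and the y axis of drying_stand, either way round below 0.1 rad and y of each of spatula_a_blade, spatula_b_blade in the frame of drying_stand below -0.12 m and x of spatula_b in the frame of drying_stand between 0.028 and 0.042 m and y of spatula_b in the frame of drying_stand between -0.03 and 0.006 m and z of spatula_b in the frame of drying_stand between 0.06 and 0.07 m) or (x of spatula_a in the frame of drying_stand between 0.028 and 0.042 m and y of spatula_a in the frame of drying_stand between -0.03 and 0.006 m and z of spatula_a in the frame of drying_stand between 0.06 and 0.07 m and angle between each of spatula_a, spatula_b's own z axis and vertical below 0.07 rad and angle between the x axis of each of spatula_a, spatula_b and the y axis of drying_stand, either way round below 0.1 rad and y of each of spatula_a_blade, spatula_b_blade in the frame of drying_stand below -0.12 m and x of spatula_b in the frame of drying_stand between -0.042 and -0.028 m and y of spatula_b in the frame of drying_stand between -0.03 and 0.006 m and z of spatula_b in the frame of drying_stand between 0.06 and 0.07 m)) and contact force between any of spatula_a, spatula_b and the fingers above 0.5 N), for 0.1 s.
At the end, for the whole second after the job is handed in: Crossbar beyond 1.53 rad; spatulas at rest, one per notch pair: within 7 mm of the notch centre, underside within 5 mm of the notch floor, flat within 0.07 rad, along the stand's y within 0.10 rad, blades over the pan, shoulders within 4 mm of the comb (origin y -4 to +3 mm) (value of joint crossbar above 1.53 rad and ((x of spatula_a in the frame of drying_stand between -0.042 and -0.028 m and y of spatula_a in the frame of drying_stand between -0.004 and 0.003 m and z of spatula_a in the frame of drying_stand between 0.06 and 0.07 m and angle between each of spatula_a, spatula_b's own z axis and vertical below 0.07 rad and angle between the x axis of each of spatula_a, spatula_b and the y axis of drying_stand, either way round below 0.1 rad and y of each of spatula_a_blade, spatula_b_blade in the frame of drying_stand below -0.12 m and x of spatula_b in the frame of drying_stand between 0.028 and 0.042 m and y of spatula_b in the frame of drying_stand between -0.004 and 0.003 m and z of spatula_b in the frame of drying_stand between 0.06 and 0.07 m) or (x of spatula_a in the frame of drying_stand between 0.028 and 0.042 m and y of spatula_a in the frame of drying_stand between -0.004 and 0.003 m and z of spatula_a in the frame of drying_stand between 0.06 and 0.07 m and angle between each of spatula_a, spatula_b's own z axis and vertical below 0.07 rad and angle between the x axis of each of spatula_a, spatula_b and the y axis of drying_stand, either way round below 0.1 rad and y of each of spatula_a_blade, spatula_b_blade in the frame of drying_stand below -0.12 m and x of spatula_b in the frame of drying_stand between -0.042 and -0.028 m and y of spatula_b in the frame of drying_stand between -0.004 and 0.003 m and z of spatula_b in the frame of drying_stand between 0.06 and 0.07 m)) and linear speed of each of spatula_a, spatula_b below 0.02 m/s); the robot touches nothing.
It fails at once if the can is moved more than 20 mm (distance of lacquer_can from where it was at the start of the episode above 0.02 m).
It fails at once if the tub is moved more than 20 mm (distance of mixing_tub from where it was at the start of the episode above 0.02 m).
It fails at once if the lid is moved more than 20 mm (distance of tub_lid from where it was at the start of the episode above 0.02 m).
It also fails if it takes over 72 s, if anything falls off the work surface, if the arm or the gripper's body presses on something with over 40 N, if the wrist force passes 120 N, or if a joint passes its speed limit or range.

ROBOT

A 7-joint arm with a two-finger parallel gripper is mounted at the origin on the work surface. World frame = base frame: x ahead of the robot, y to its left, z up, the work surface at z = 0. Lengths are in m, angles in rad, forces in N, time in s.
With the tool pointing down it reaches from about 0.4 to 0.85 m from the base axis. Payload 4.5 kg.
Tool frame: the origin (TCP) lies midway between the tips of the shut fingers; the grasp point (between the pads) lies 19 mm behind it; z points along the fingers, y is the line along which they close (so a half turn about z gives the same grasp; the last joint's range is limited). The gripper opens to 88 mm and grips with 3 to 60 N. Pads are 18 mm wide; open, the fingers measure 123 mm over their backs; the gripper's body (75 mm by 187 mm) begins 45 mm behind the grasp point.
Start: joints at [-1.314, 0.689, -0.195, 1.565, 0.157, 0.902, -0.215], TCP at [0.138, 0.61, 0.239] pointing down, gripper open.
Joint ranges: [-3.01, 3.01], [-0.46, 2.08], [-1.47, 1.51], [0.13, 2.56], [-1, 4.14], [0.04, 2.09], [-2.66, 2.66]. Speed limits (rad/s): [2.57, 2.57, 3.14, 3.14, 3.14, 3.14, 3.14].

INTERFACE

Orientations are given as a unit quaternion [x, y, z, w].
In Python, from plant import bot, get_image, camera_info, boxes_of, place_of gives the robot as it stands. The module is installed in compiled form; this text tells all that it offers.
- The arm moves only by the tool arm_command, never from a script. Its argument "commands" is a list of rows, each a list of 4 numbers: the shift along the tool's x, y, z in m, then the turn about the tool's z in degrees. A call has 1 to 5 rows; each row is the pose to reach, as a shift and turn from the pose commanded when the call began, along the tool's axes at that moment; what a row does not reach only later rows make up. A row lasts 1/12 s, in which the tool goes at most 41.7 mm and 7.16 degrees, less where a joint would pass 70% of its speed; a pose out of reach is approached as far as the arm can. A call with a gripper value outside its range is refused whole. "claw" is the gripper command: -1 is fully open, 1 is shut, values between are in proportion, set as the call begins (left out, the last holds). The fingers move at their own pace and stop on an object; "grip_force" is the grip in N (left out, the last holds). Time passes only in rows, so rows that repeat a pose let the fingers close. It gives the time, the measured TCP pose, the force, the opening and the grip force at its end, in the units of the state.
- bot.sense(): the state, without advancing time (a new reading comes with each control period).
- get_image(name): name is "side" or "top" or "wrist"; returns (picture, depth): 420x560x3 uint8, red, green, blue; 420x560 float32, m along the optical axis (not along the pixel's ray), 0 where there is no reading.
- camera_info(name): a dict with "fovy" (degrees; the focal length in pixels is half the picture's height over the tangent of half this angle, whatever the lens; pixels are square), "cx", "cy" (the principal point, pixels), "k1" (the pictures are not rectified: a ray, as slopes to the right and down, at radius r is drawn at 1 + k1 r^2 times it, then the intrinsics apply), "R" (3x3) and "t" (3): a world point X has camera coordinates R X + t. Camera axes: x right, y down, z forward; pixel columns grow to the right and rows downward; lengths in m; the calibration is good to about 2 mm. A picture is of the moment at which its call begins: read the wrist's pose just before it. camera_info takes no time and is no camera call; for the wrist camera it gives the pose at the moment of the call.
- bot.hand_in(): hands the job in; it is judged then, once.
Trained networks look in the newest picture that a camera, given by its name, has taken for a name from the list of things; names that differ only in an ending like _2 or _b are one class to them, and where a whole thing is asked for, a point or a joint stands for the part that bears it (a point fixed in the world has none). Each returns a list of dicts, best first, with "confidence" (0 to 1); they miss things now and then, are a little off and sometimes report something else, mostly with a low value. They report only what shows in the picture. A call takes as long as a camera call.
- boxes_of(camera, query): "extent" ([left, top, width, height] in pixels, round what is visible of it).
- place_of(camera, query): "location" ([column, row] in pixels: a listed point, or the origin of a listed thing).
The state is a dict: "t": time; "joint_pos": joint angles; "dq": joint speeds; "effort": joint torques, N m; "tcp_pos": TCP position; "ee_rot": TCP orientation; "force": force on the tool from outside, world axes, zero at the start; "torque": the same for the moment, N m; "grip_width": finger opening in m; "grasp_force": force on a finger pad.
Only numpy, scipy, OpenCV 4.12 (cv2) and the standard library are available. Lean on these libraries where they do the work, as an engineer would, in place of code of your own. Each camera call takes 0.05 s, during which the arm holds its last target. There are 200 camera calls.

## Working session

There is one attempt and no reset: what is moved stays moved. The work goes in short steps, Python scripts to look and compute and a tool call to move; the robot and the scene stay as the last step left them, time stands still between calls to the robot, and variables do not carry over. Pictures are saved under pics/ and viewed, at most 10 in all, crops included, and the job is handed in when it is done.

Besides the shell and the picture viewer there is one more tool, called after "Call:" in YAML: its name, and indented under it one key for each argument. arm_command: Moves the arm, as the interface text tells. Its arguments: {"type":"object","properties":{"commands":{"type":"array"},"claw":{"type":"number"},"grip_force":{"type":"number"}},"required":["commands"]}

```bash
mkdir -p pics; cat > h.py <<'E'
import numpy as np,cv2
from plant import bot,get_image,camera_info,boxes_of,place_of
from scipy.spatial.transform import Rotation as Ro
def ray(ci,uv):
    f=210/np.tan(np.radians(ci["fovy"]/2))
    d=(np.array(uv,float)-[ci["cx"],ci["cy"]])/f
    s=d.copy()
    for _ in range(30): s=d/(1+ci["k1"]*(s@s))
    return s
def world(ci,uv,z):  # depth z -> world
    s=ray(ci,uv); return np.array(ci["R"]).T@(np.array([s[0],s[1],1])*z-np.array(ci["t"]))
def onplane(ci,uv,h):
    s=ray(ci,uv);R=np.array(ci["R"]);c=-R.T@np.array(ci["t"]);d=R.T@np.array([s[0],s[1],1])
    return c+d*(h-c[2])/d[2]
def proj(ci,X):
    f=210/np.tan(np.radians(ci["fovy"]/2)); p=np.array(ci["R"])@X+np.array(ci["t"]); s=p[:2]/p[2]
    return s*(1+ci["k1"]*(s@s))*f+[ci["cx"],ci["cy"]]
def cloud(ci,dep):
    v,u=np.mgrid[0:420,0:560]; f=210/np.tan(np.radians(ci["fovy"]/2))
    d=np.stack([(u-ci["cx"])/f,(v-ci["cy"])/f],-1); s=d.copy()
    for _ in range(15): s=d/(1+ci["k1"]*(s**2).sum(-1,keepdims=True))
    P=np.concatenate([s,np.ones((420,560,1))],-1)*dep[...,None]
    return (P-np.array(ci["t"]))@np.array(ci["R"])
E
python3 - <<'E'
from h import *
np.set_printoptions(precision=3,suppress=True)
for n in("top","side"):
    ci=camera_info(n);im,d=get_image(n);cv2.imwrite(f"pics/{n}0.png",im[...,::-1]);np.savez(f"{n}0.npz",im=im,d=d)
    print(n,ci)
    for q in("spatula_a","spatula_a_blade","slope_rack","drying_stand","comb","crossbar_post","lacquer_can","mixing_tub","tub_lid"):
        for r in place_of(n,q)[:3]:
            u=r["location"];z=d[int(u[1]),int(u[0])]
            print(q,np.round(u,1),round(r["confidence"],2),world(ci,u,z) if z>0 else None)
E
```

```text
top {'fovy': 43.63689298862175, 'cx': 287.0278108626439, 'cy': 218.88060447403305, 'k1': -0.10422395383209947, 'R': array([[ 0.006, -1.   , -0.003],
       [-0.995, -0.006, -0.099],
       [ 0.098,  0.003, -0.995]]), 't': array([0.003, 0.605, 1.544])}
spatula_a [167.6 226.7] 0.81 [0.57  0.342 0.133]
spatula_a [193.9 224.9] 0.69 [0.575 0.266 0.143]
spatula_a_blade [190.8 180.7] 0.82 [0.688 0.265 0.214]
slope_rack [188.8 223.1] 0.98 [0.584 0.289 0.1  ]
drying_stand [349.8 239. ] 0.58 [ 0.547 -0.185  0.006]
drying_stand [357.2 210.4] 0.58 [ 0.634 -0.207  0.008]
comb [356.9 209.3] 0.59 [ 0.638 -0.207  0.001]
crossbar_post [343.4 219.7] 0.78 [ 0.595 -0.154  0.11 ]
lacquer_can [274.  175.8] 0.71 [0.72  0.044 0.113]
mixing_tub [123.8 249.9] 0.77 [0.508 0.506 0.006]
mixing_tub [276.5 175.1] 0.59 [0.723 0.037 0.109]
tub_lid [441.6 232. ] 0.84 [ 0.57  -0.467  0.007]
side {'fovy': 43.55959780157393, 'cx': 274.0117602051251, 'cy': 207.69916200583864, 'k1': -0.009614685065035346, 'R': array([[ 0.828, -0.56 ,  0.013],
       [-0.396, -0.601, -0.694],
       [ 0.396,  0.569, -0.72 ]]), 't': array([-0.485,  0.332,  1.295])}
spatula_a [210.6 150.8] 0.94 [0.572 0.334 0.116]
spatula_a [224.5 162.6] 0.62 [0.575 0.253 0.125]
spatula_a_blade [257.  126.1] 0.67 [0.694 0.255 0.211]
slope_rack [222.9 183.3] 0.97 [0.545 0.215 0.086]
drying_stand [301.6 290.2] 0.88 [ 0.549 -0.184  0.008]
comb [327.5 267.2] 0.62 [ 0.624 -0.193  0.064]
crossbar_post [309.1 252.1] 0.9 [ 0.646 -0.089  0.004]
crossbar_post [257.8 124.9] 0.7 [0.699 0.26  0.21 ]
lacquer_can [311.8 213.2] 0.95 [0.725 0.007 0.035]
lacquer_can [171.6 179.9] 0.52 [ 0.456  0.403 -0.001]
mixing_tub [171. 152.] 0.57 [0.492 0.463 0.057]
tub_lid [378.7 372.1] 0.93 [ 0.566 -0.473  0.002]
```

View pics/top0.png

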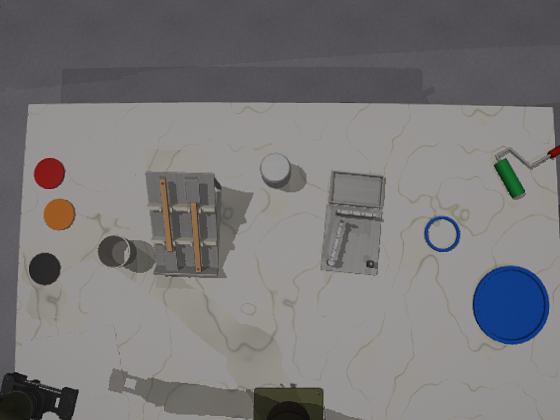

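View pics/side0.png

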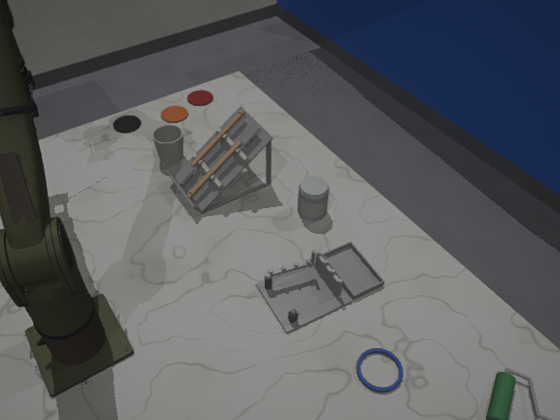

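```bash
python3 - <<'E'
from h import *
np.set_printoptions(precision=3,suppress=True)
s=bot.sense();print(s["t"],s["tcp_pos"],s["force"],s["grip_width"]);T=Ro.from_quat(s["ee_rot"]).as_matrix();print(T)
ci=camera_info("wrist");R=np.array(ci["R"]);c=-R.T@ci["t"];print(ci["fovy"],"cam in tool",T.T@(c-s["tcp_pos"]),T.T@R.T)
for n in("top","side"):
    z=np.load(n+"0.npz");ci=camera_info(n);P=cloud(ci,z["d"]);hsv=cv2.cvtColor(z["im"],cv2.COLOR_RGB2HSV)
    m=((hsv[...,0]>5)&(hsv[...,0]<22)&(hsv[...,1]>90)&(P[...,2]>.03)&(P[...,0]>.4)&(P[...,0]<.8)&(P[...,1]>.15)&(P[...,1]<.4)).astype(np.uint8)
    k,l,st,ce=cv2.connectedComponentsWithStats(m)
    for i in range(1,k):
        if st[i,4]<60: continue
        Q=P[l==i];mu=np.median(Q,0);v=np.linalg.svd(Q-mu,full_matrices=False)[2][0];v*=np.sign(v[0]);t=(Q-mu)@v
        print(n,st[i],mu,v,"yaw",np.degrees(np.arctan2(v[1],v[0])),"pitch",np.degrees(np.arcsin(v[2])),mu+v*np.percentile(t,1),mu+v*np.percentile(t,99))
E
```

```text
1.0 [0.138 0.61  0.239] [-0.02  -0.096 -0.032] 0.08809906305624658
[[-0.975  0.221  0.   ]
 [ 0.221  0.975  0.   ]
 [-0.     0.    -1.   ]]
69.66863704654395 cam in tool [ 0.064  0.    -0.145] [[-0.    -0.967 -0.255]
 [ 1.    -0.    -0.   ]
 [-0.    -0.255  0.967]]
top [160 179  13  73 417] [0.604 0.344 0.156] [ 0.816 -0.02   0.578] yaw -1.3976567988740087 pitch 35.31332827191103 [0.506 0.346 0.087] [0.689 0.342 0.217]
top [191 203  10  69 367] [0.546 0.266 0.117] [ 0.819 -0.019  0.574] yaw -1.3415459665915201 pitch 35.01927317948107 [0.447 0.268 0.047] [0.632 0.264 0.177]
side [192 115  48  50 157] [0.586 0.342 0.14 ] [ 0.822 -0.011  0.57 ] yaw -0.7433939190913906 pitch 34.7398556254459 [0.512 0.342 0.088] [0.679 0.34  0.204]
side [191 141  50  53 185] [0.551 0.262 0.118] [ 0.821 -0.013  0.571] yaw -0.9331698303108407 pitch 34.83378211459129 [0.463 0.264 0.056] [0.632 0.261 0.174]
```

Call:
arm_command:
  commands:
    - [-0.036,-0.014,-0.014,-2.6]
    - [-0.072,-0.028,-0.028,-5.2]
    - [-0.108,-0.042,-0.042,-7.8]
    - [-0.144,-0.056,-0.056,-10.4]
    - [-0.18,-0.07,-0.07,-12.8]

```text
t: 1.42
tcp_pos: [0.2995, 0.5003, 0.3095]
ee_rot: [-0.002, 1.0, 0.0, 0.0]
force: [0.6, 0.5, 0.8]
grip_width: 0.0881
grasp_force: 0.0
```

Call:
arm_command:
  commands:
    - [-0.028,-0.028,-0.008,0]
    - [-0.056,-0.056,-0.016,0]
    - [-0.084,-0.084,-0.024,0]
    - [-0.112,-0.112,-0.032,0]
    - [-0.14,-0.14,-0.04,0]

```text
t: 1.83
tcp_pos: [0.4394, 0.36, 0.3493]
ee_rot: [-0.0, 1.0, 0.0, 0.0]
force: [0.3, 0.7, 0.1]
grip_width: 0.0885
grasp_force: 0.0
```

Call:
arm_command:
  commands:
    - [-0.02,-0.02,0,0]
    - [-0.04,-0.04,0,0]
    - [-0.05,-0.05,0,0]
    - [-0.05,-0.05,0,0]
    - [-0.05,-0.05,0,0]

```text
t: 2.25
tcp_pos: [0.4876, 0.3123, 0.3485]
ee_rot: [-0.0, 1.0, 0.0, -0.001]
force: [-1.2, 0.2, 0.2]
grip_width: 0.0884
grasp_force: 0.0
```

```bash
cat > rack.py <<'E'
from h import *
def rack(tag):
    np.set_printoptions(precision=4,suppress=True)
    s=bot.sense();print(s["joint_pos"],s["tcp_pos"])
    ci=camera_info("wrist");im,d=get_image("wrist");cv2.imwrite(f"pics/w{tag}.png",im[...,::-1]);np.savez(f"w{tag}.npz",im=im,d=d,R=ci["R"],t=ci["t"])
    P=cloud(ci,d);hsv=cv2.cvtColor(im,cv2.COLOR_RGB2HSV)
    m=((hsv[...,0]>5)&(hsv[...,0]<22)&(hsv[...,1]>90)&(d>0)&(P[...,2]>.03)).astype(np.uint8)
    k,l,st,ce=cv2.connectedComponentsWithStats(m)
    for i in range(1,k):
        if st[i,4]<300: continue
        Q=P[l==i];mu=np.median(Q,0);v=np.linalg.svd(Q-mu,full_matrices=False)[2][0];v*=np.sign(v[0]);t=(Q-mu)@v
        e0=mu+v*t.min();e1=mu+v*t.max()
        print(st[i],"mid",(e0+e1)/2,"yaw",np.degrees(np.arctan2(v[1],v[0])),"pitch",np.degrees(np.arcsin(v[2])),e0,e1,t.max()-t.min())
E
python3 -c "
from rack import *
rack('r1')"
```

```text
[-0.4758  0.5193 -0.2905  1.5498  0.1589  1.0962  0.7683] [0.4876 0.3123 0.3485]
[ 234  145   20  140 1587] mid [0.5294 0.2674 0.1016] yaw -1.2164736408359864 pitch 34.944562055205 [0.4484 0.2692 0.045 ] [0.6104 0.2657 0.1582] 0.19766829121567467
[ 297  190   13   95 1070] mid [0.5588 0.3456 0.121 ] yaw -1.315809303708867 pitch 34.97593611968569 [0.5068 0.3468 0.0846] [0.6109 0.3445 0.1575] 0.12711024824950853
[  53  270   43   63 1309] mid [0.4644 0.2616 0.4296] yaw -0.23421153249802623 pitch 24.314564348354754 [0.4572 0.2617 0.4263] [0.4715 0.2616 0.4328] 0.015660416333340775
[ 461  270   43   63 1314] mid [0.4645 0.3631 0.4297] yaw 0.27591934707174703 pitch 22.09881661461592 [0.4572 0.3631 0.4268] [0.4718 0.3632 0.4327] 0.01575737928725579
[ 249  317  311   38 1815] mid [0.5617 0.347  0.3166] yaw -2.119568888262353 pitch -53.034536043014434 [0.4648 0.3506 0.4455] [0.6586 0.3434 0.1878] 0.32255424383358255
```

Call:
arm_command:
  commands:
    - [0,-0.04,0,0]
    - [0,-0.08,0,0]
    - [0,-0.12,0,0]
    - [0,-0.16,0,0]
    - [0,-0.2,0,0]

```text
t: 2.72
tcp_pos: [0.487, 0.1129, 0.3488]
ee_rot: [-0.003, 1.0, 0.001, -0.0]
force: [1.0, -0.4, 0.1]
grip_width: 0.0882
grasp_force: 0.0
```

Call:
arm_command:
  commands:
    - [0,-0.04,0,0]
    - [0,-0.08,0,0]
    - [0,-0.12,0,0]
    - [0,-0.16,0,0]
    - [0,-0.2,0,0]

```text
t: 3.13
tcp_pos: [0.4884, -0.0871, 0.349]
ee_rot: [-0.003, 1.0, 0.001, 0.0]
force: [1.8, 0.2, 1.0]
grip_width: 0.0881
grasp_force: 0.0
```

Call:
arm_command:
  commands:
    - [0,-0.04,0,0]
    - [0,-0.08,0,0]
    - [0,-0.09,0,0]
    - [0,-0.09,0,0]
    - [0,-0.09,0,0]

```text
t: 3.55
tcp_pos: [0.4891, -0.1756, 0.3486]
ee_rot: [-0.002, 1.0, 0.001, 0.0]
force: [-0.2, 0.5, 0.4]
grip_width: 0.0878
grasp_force: 0.0
```

```bash
python3 -c "
from rack import *
rack('s1')
ci=camera_info('wrist');d=np.load('ws1.npz')['d']
for q in('crossbar_post','comb','drying_stand'):
  for r in place_of('wrist',q)[:2]:
    u=r['location'];z=d[int(u[1]),int(u[0])];print(q,u,r['confidence'],world(ci,u,z), onplane(ci,u,{'crossbar_post':.107,'comb':.065,'drying_stand':0}[q]))
"
```

```text
[ 0.4115  0.4241 -0.2349  1.7201  0.1107  1.0109  1.712 ] [ 0.4891 -0.1756  0.3486]
[  53  269   43   64 1299] mid [ 0.4659 -0.2265  0.4295] yaw -0.18894771459485776 pitch 23.873500547981564 [ 0.4586 -0.2264  0.4263] [ 0.4731 -0.2265  0.4327] 0.01584428364839374
[ 461  270   43   63 1308] mid [ 0.4655 -0.1249  0.4298] yaw 0.0939412589093836 pitch 24.95474329798573 [ 0.4584 -0.1249  0.4265] [ 0.4725 -0.1249  0.433 ] 0.015526685546432134
[ 249  343  311   12 1230] mid [ 0.4715 -0.1464  0.439 ] yaw 88.1016200439121 pitch -3.759338692466709 [ 0.4703 -0.1817  0.4413] [ 0.4727 -0.1112  0.4366] 0.07063050789561719
crossbar_post [296.4, 257.6] 0.6 [ 0.6235 -0.1439  0.0555] [ 0.6001 -0.1475  0.107 ]
comb [266.4, 262.2] 0.96 [ 0.6279 -0.1908  0.0631] [ 0.627  -0.1907  0.065 ]
drying_stand [265.7, 204.9] 0.57 [ 0.5507 -0.1935  0.0067] [ 0.5525 -0.1938  0.    ]
```

View pics/ws1.png

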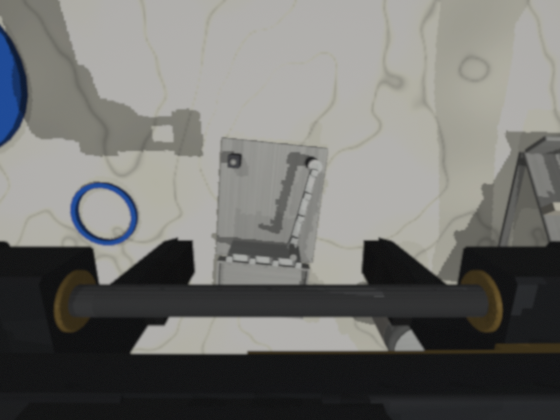

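```bash
python3 - <<'E'
from h import *
np.set_printoptions(precision=4,suppress=True)
ci=camera_info("wrist");z=np.load("ws1.npz");P=cloud(ci,z["d"])
for uv in((221,138),(327,149),(304,290)): print(uv,onplane(ci,uv,.008))
for nm,PP in(("wrist",P),("top",cloud(camera_info("top"),np.load("top0.npz")["d"]))):
    b=(PP[...,0]>.42)&(PP[...,0]<.76)&(PP[...,1]<-.08)&(PP[...,1]>-.31)
    for lo,hi in((.005,.013),(.055,.085),(.095,.12)):
        m=(b&(PP[...,2]>lo)&(PP[...,2]<hi)).astype(np.uint8);k,l,st,ce=cv2.connectedComponentsWithStats(m)
        for i in range(1,k):
            if st[i,4]<6: continue
            Q=PP[l==i][:,:2];r=cv2.minAreaRect((Q*1000).astype(np.float32));v=np.linalg.svd(Q-Q.mean(0),full_matrices=False)[2][0]
            print(nm,lo,st[i],"z",np.median(PP[l==i][:,2]),"rect",np.round(r[0],1),np.round(r[1],1),round(r[2],1),"ax",round(np.degrees(np.arctan2(v[1],v[0]))%180,1))
im=z["im"][120:300,200:345];cv2.imwrite("pics/c1.png",cv2.resize(im[...,::-1],None,fx=4,fy=4,interpolation=cv2.INTER_CUBIC)[:600])
E
```

```text
(221, 138) [ 0.4421 -0.2642  0.008 ]
(327, 149) [ 0.4583 -0.0969  0.008 ]
(304, 290) [ 0.708  -0.1265  0.008 ]
wrist 0.005 [ 216  138  112  125 9656] z 0.007021750442924059 rect [ 548.  -189.3] [169.8 199.7] 84.6 ax 169.1
wrist 0.005 [218 257   8   3  17] z 0.008906987898282275 rect [ 645.9 -272. ] [13.   1.1] 83.5 ax 84.4
wrist 0.005 [301 265   9   3  15] z 0.009471780130856018 rect [ 659.5 -126.4] [14.1  1.4] 84.5 ax 82.6
wrist 0.005 [219 266   1  11  11] z 0.009782796074930065 rect [ 670.5 -277.2] [ 0.4 22.8] 84.9 ax 174.5
wrist 0.005 [305 274   1   6   6] z 0.009132713546537604 rect [ 680.6 -125.6] [0.1 5.9] 85.0 ax 175.1
wrist 0.055 [287 159  35  91 780] z 0.0643511662519742 rect [ 537.2 -135.8] [ 19.9 138.7] 77.0 ax 165.2
wrist 0.055 [226 251  75  18 660] z 0.06418310785658563 rect [ 622.6 -196.4] [113.6  11.6] 84.7 ax 84.3
wrist 0.095 [289 251   7  10  57] z 0.1053910721571105 rect [ 599.5 -154.4] [8.5 9.6] 84.6 ax 172.6
top 0.005 [336 172   3   5   7] z 0.007007625226055775 rect [ 746.6 -145.1] [ 3.9 12.6] 72.8 ax 161.5
top 0.005 [330 174  52  33 559] z 0.007303519094404991 rect [ 701.1 -204.6] [156.6  90.6] 83.1 ax 85.7
top 0.005 [366 176   4   3   8] z 0.006633690611379937 rect [ 738.2 -240.2] [9.9 6.4] 88.4 ax 80.9
top 0.005 [378 193   3   4   9] z 0.00781731735737347 rect [ 684.  -274.9] [ 6.  10.2] 83.4 ax 179.2
top 0.005 [ 319  203   64   78 2322] z 0.008736429082280596 rect [ 542.6 -186.6] [181.3 223.5] 83.1 ax 173.4
top 0.005 [384 263   4   4   7] z 0.0069899332761837974 rect [ 468.4 -292.3] [ 6.8 10.4] 40.5 ax 131.4
top 0.055 [336 209  40   8 155] z 0.06625634641880804 rect [ 621.3 -194.1] [113.5  11.2] 84.2 ax 84.4
top 0.055 [327 219  17  46 185] z 0.06676884069007652 rect [ 534.4 -133.6] [ 17.9 134.1] 76.3 ax 165.5
top 0.095 [341 217   4   4  12] z 0.10886683514567805 rect [ 598.3 -152. ] [8.1 9.1] 23.7 ax 133.0
```

View pics/c1.png

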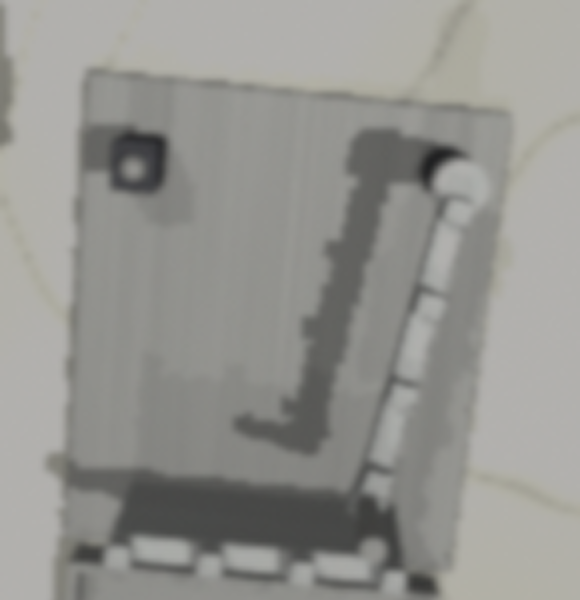

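Call:
arm_command:
  commands:
    - [-0.022,0.0045,0.032,-7]
    - [-0.044,0.009,0.064,-14]
    - [-0.066,0.0135,0.096,-21]
    - [-0.088,0.018,0.128,-28]
    - [-0.11,0.0225,0.16,-35]
  claw: 0.455

```text
t: 4.17
tcp_pos: [0.5999, -0.1535, 0.1874]
ee_rot: [-0.305, 0.952, 0.0, 0.0]
force: [0.2, -0.3, 0.8]
grip_width: 0.0569
grasp_force: 0.0
```

Call:
arm_command:
  commands:
    - [0,0,0,-7]
    - [0,0,0,-14]
    - [0,0,0,-21]
    - [0,0,0,-28]
    - [0,0,0,-35]

```text
t: 4.58
tcp_pos: [0.5989, -0.1538, 0.1887]
ee_rot: [-0.577, 0.817, 0.0, 0.0]
force: [-0.0, 0.2, 0.5]
grip_width: 0.0248
grasp_force: 0.0
```

Call:
arm_command:
  commands:
    - [0,0,0,-7]
    - [0,0,0,-14]
    - [0,0,0,-21]
    - [0,0,0,-28]
    - [0,0,0,-35]

```text
t: 5.0
tcp_pos: [0.5976, -0.1525, 0.1881]
ee_rot: [0.777, -0.63, -0.002, 0.002]
force: [-0.3, 3.2, -1.9]
grip_width: 0.0242
grasp_force: 0.0
```

Call:
arm_command:
  commands:
    - [0,0,0,-7]
    - [0,0,0,-14]
    - [0,0,0,-20]
    - [0,0,0,-20]
    - [0,0,0,-20]

```text
t: 5.42
tcp_pos: [0.5583, -0.1035, 0.1596]
ee_rot: [0.864, -0.504, 0.016, 0.008]
force: [0.6, -0.4, 0.4]
grip_width: 0.0237
grasp_force: 0.0
```

```bash
python3 - <<'E'
from h import *
np.set_printoptions(precision=4,suppress=True)
s=bot.sense();T=Ro.from_quat(s["ee_rot"]).as_matrix();p=np.array(s["tcp_pos"]);print(s["joint_pos"],p,s["grip_width"],T)
print("to post",T.T@(np.array([.599,-.1533,.083])-p))
H=np.array([.479,-.1227]);A=np.radians(np.r_[-14.8,np.linspace(-14.8,-98.5,16)[1:]]);w=np.array([H+.125*np.array([np.cos(a),np.sin(a)]) for a in A])
w=w-w[0]; w+=np.minimum(np.arange(16)/2,1)[:,None]*.007*T[:2,1]
print((w@T[:2,:2])*1000)
E
```

```text
[ 0.759   1.1584 -1.4735  1.8116  1.2203  1.4028  2.6538] [ 0.5583 -0.1035  0.1596] 0.02369870298469281 [[ 0.4918 -0.8705  0.0193]
 [-0.87   -0.4922 -0.0302]
 [ 0.0358 -0.0019 -0.9994]]
to post [ 0.0606 -0.0108  0.0788]
[[  0.       0.    ]
 [  8.2829  12.4107]
 [ 15.6608  25.5849]
 [ 22.0634  35.9311]
 [ 27.4303  46.8512]
 [ 31.7107  58.2416]
 [ 34.864   69.9945]
 [ 36.8603  81.9984]
 [ 37.6808  94.1395]
 [ 37.3175 106.3029]
 [ 35.774  118.3733]
 [ 33.0649 130.2361]
 [ 29.2158 141.7791]
 [ 24.2634 152.8928]
 [ 18.2543 163.4719]
 [ 11.2458 173.4161]]
```

Call:
arm_command:
  commands:
    - [0,0,0,7]
    - [0,0,0,14]
    - [0,0,0,21]
    - [0,0,0,28]
    - [0,0,0,35]

```text
t: 5.83
tcp_pos: [0.5606, -0.1057, 0.1611]
ee_rot: [-0.667, 0.745, -0.019, -0.002]
force: [-0.2, -0.0, 0.5]
grip_width: 0.024
grasp_force: 0.0
```

```bash
python3 - <<'E'
from h import *
np.set_printoptions(precision=4,suppress=True)
s=bot.sense();print(s["joint_pos"],s["tcp_pos"],Ro.from_quat(s["ee_rot"]).as_matrix())
E
```

```text
[ 0.7497  1.1104 -1.4009  1.8063  1.186   1.3304  2.0609] [ 0.5606 -0.1057  0.1611] [[-0.1096 -0.9937  0.0223]
 [-0.9936  0.1089 -0.0315]
 [ 0.0289 -0.0256 -0.9993]]
```

Call:
arm_command:
  commands:
    - [0,0,0,7]
    - [0,0,0,14]
    - [0,0,0,21]
    - [0,0,0,28]
    - [0,0,0,35]

```text
t: 6.25
tcp_pos: [0.5607, -0.1057, 0.1612]
ee_rot: [-0.412, 0.911, -0.019, 0.004]
force: [0.3, -0.2, 0.1]
grip_width: 0.024
grasp_force: 0.0
```

Call:
arm_command:
  commands:
    - [0,0,0,7]
    - [0,0,0,14]
    - [0,0,0,21]
    - [0,0,0,28]
    - [0,0,0,35]

```text
t: 6.67
tcp_pos: [0.5607, -0.1057, 0.1612]
ee_rot: [-0.12, 0.993, -0.017, 0.01]
force: [-0.1, 0.6, 0.5]
grip_width: 0.024
grasp_force: 0.0
```

Call:
arm_command:
  commands:
    - [0,0,0,7]
    - [0,0,0,14]
    - [0,0,0,21]
    - [0,0,0,28]
    - [0,0,0,35]

```text
t: 7.08
tcp_pos: [0.5608, -0.1056, 0.1613]
ee_rot: [0.184, 0.983, -0.013, 0.014]
force: [0.1, 0.2, 0.6]
grip_width: 0.024
grasp_force: 0.0
```

Call:
arm_command:
  commands:
    - [0,0,0,7]
    - [0,0,0,14]
    - [0,0,0,21]
    - [0,0,0,28]
    - [0,0,0,33.5]

```text
t: 7.5
tcp_pos: [0.561, -0.1055, 0.1614]
ee_rot: [0.459, 0.888, -0.009, 0.018]
force: [0.8, 0.4, -0.6]
grip_width: 0.0242
grasp_force: 0.0
```

```bash
cat > plan.py <<'E'
from h import *
np.set_printoptions(precision=4,suppress=True)
def st():
    s=bot.sense();T=Ro.from_quat(s["ee_rot"]).as_matrix();p=np.array(s["tcp_pos"])
    print("t",s["t"],"j",np.array(s["joint_pos"]),"p",p,"w",s["grip_width"],"gf",s["grasp_force"],"F",np.array(s["force"]),"yaw",np.degrees(np.arctan2(T[1,0],T[0,0])),"z",T[:,2])
    return T,p
def to(T,p,X): return T.T@(np.array(X)-p)
E
python3 - <<'E'
from plan import *
T,p=st();print("post",to(T,p,[.599,-.1533,.083]),to(T,p,[.599,-.1533,.13]))
H=np.array([.479,-.1227]);A=np.radians(np.linspace(-14.8,-98.5,16));w=np.array([H+.125*np.array([np.cos(a),np.sin(a)]) for a in A])
w=w-w[0]; w-=np.minimum(np.arange(16)/2,1)[:,None]*.007*T[:2,1]
W=np.c_[w,w[:,0]*0]; W=W@T*1000
for i in(0,5,10): print(W[i+1:i+6]-W[i])
E
```

```text
t 7.5 j [ 0.6364  0.9067 -1.0193  1.8117  0.9768  0.9971 -0.1931] p [ 0.561  -0.1055  0.1614] w 0.024190272231921394 gf 0.0 F [ 0.8065  0.3624 -0.6417] yaw 125.2877021724481 z [ 0.0237 -0.0316 -0.9992]
post [-0.0579  0.0033  0.0808] [-0.0597  0.0034  0.0338]
[[ -7.3385 -13.2031   0.2755]
 [-13.6996 -27.0744   0.5117]
 [-19.0227 -38.0154   0.71  ]
 [-23.2576 -49.4226   0.8648]
 [-26.3641 -61.1877   0.9745]]
[[ -1.9487 -12.0116   0.0636]
 [ -2.7212 -24.156    0.0806]
 [ -2.31   -36.3178   0.0507]
 [ -0.7192 -48.382   -0.0257]
 [  2.0363 -60.2342  -0.148 ]]
[[  3.894  -11.5278  -0.167 ]
 [  8.8895 -22.622   -0.377 ]
 [ 14.9393 -33.1775  -0.6282]
 [ 21.9861 -43.0942  -0.918 ]
 [ 29.963  -52.2781  -1.2439]]
```

Call:
arm_command:
  commands:
    - [-0.02,0.001,0.011,0]
    - [-0.04,0.002,0.022,0]
    - [-0.0597,0.0034,0.0338,0]
    - [-0.0597,0.0034,0.0338,0]
    - [-0.0597,0.0034,0.0338,0]

```text
t: 7.92
tcp_pos: [0.5986, -0.154, 0.1286]
ee_rot: [0.458, 0.889, -0.009, 0.017]
force: [0.3, 0.9, 0.0]
grip_width: 0.0242
grasp_force: 0.0
```

Call:
arm_command:
  commands:
    - [0.0006,0,0.016,0]
    - [0.0012,0,0.032,0]
    - [0.0018,0,0.047,0]
    - [0.0018,0,0.047,0]

```text
t: 8.25
tcp_pos: [0.5951, -0.1529, 0.0782]
ee_rot: [0.455, 0.89, -0.01, 0.014]
force: [0.0, -0.4, -0.0]
grip_width: 0.0242
grasp_force: 0.0
```

Call:
arm_command:
  commands:
    - [-0.007,-0.013,0.0003,0]
    - [-0.0137,-0.027,0.0005,0]
    - [-0.019,-0.038,0.0007,0]
    - [-0.0233,-0.0494,0.0009,0]
    - [-0.0264,-0.0612,0.001,0]

```text
t: 8.67
tcp_pos: [0.5629, -0.2111, 0.0816]
ee_rot: [0.456, 0.89, -0.009, 0.017]
force: [0.2, -0.0, -0.7]
grip_width: 0.0237
grasp_force: 0.4
```

Call:
arm_command:
  commands:
    - [-0.0019,-0.012,0,0]
    - [-0.0027,-0.0242,0,0]
    - [-0.0023,-0.0363,0,0]
    - [-0.0007,-0.0484,0,0]
    - [0.002,-0.0602,0,0]

```text
t: 9.08
tcp_pos: [0.5115, -0.2446, 0.0812]
ee_rot: [0.456, 0.89, -0.009, 0.016]
force: [1.1, 0.8, -0.0]
grip_width: 0.0237
grasp_force: 0.3
```

Call:
arm_command:
  commands:
    - [0.0039,-0.0115,0,0]
    - [0.0089,-0.0226,0,0]
    - [0.0149,-0.0332,0,0]
    - [0.022,-0.0431,-0.001,0]
    - [0.03,-0.0523,-0.001,0]

```text
t: 9.5
tcp_pos: [0.4586, -0.2493, 0.0827]
ee_rot: [0.455, 0.89, -0.005, 0.022]
force: [26.1, 2.6, -13.3]
grip_width: 0.0243
grasp_force: 11.3
```

```bash
python3 - <<'E'
from plan import *
T,p=st()
im,d=get_image("top");cv2.imwrite("pics/t2.png",cv2.resize(im[160:290,300:410][...,::-1],None,fx=4,fy=4))
P=cloud(camera_info("top"),d)
PP=P;b=(PP[...,0]>.42)&(PP[...,0]<.56)&(PP[...,1]<-.08)&(PP[...,1]>-.31)
m=b&(PP[...,2]>.055)&(PP[...,2]<.085);Q=PP[m][:,:2];v=np.linalg.svd(Q-Q.mean(0),full_matrices=False)[2][0];print(m.sum(),Q.mean(0),np.degrees(np.arctan2(v[1],v[0]))%180)
E
```

```text
t 9.5 j [ 0.9283  0.9731 -0.9282  2.0162  1.2131  0.803  -0.1315] p [ 0.4586 -0.2493  0.0827] w 0.024347681999169736 gf 11.259403266012669 F [ 26.1218   2.6172 -13.2796] yaw 125.78014248781123 z [ 0.0346 -0.0279 -0.999 ]
132 [ 0.474  -0.1553] 83.79969352117251
```

Call:
arm_command:
  commands:
    - [0,0.007,0,0]
    - [0,0.007,0,0]
    - [0.001,0.007,-0.04,0]
    - [0.001,0.007,-0.08,0]
    - [0.001,0.007,-0.12,0]

```text
t: 9.97
tcp_pos: [0.4534, -0.2409, 0.2015]
ee_rot: [0.456, 0.89, -0.01, 0.014]
force: [-0.1, -1.1, 1.5]
grip_width: 0.0239
grasp_force: 0.0
```

Call:
arm_command:
  commands:
    - [0,0,-0.03,-7]
    - [0,0,-0.06,-14]
    - [0,0,-0.08,-21]
    - [0,0,-0.08,-28]
    - [0,0,-0.08,-35]

```text
t: 10.38
tcp_pos: [0.453, -0.2395, 0.282]
ee_rot: [0.165, 0.986, -0.015, 0.013]
force: [-1.1, -0.5, -0.3]
grip_width: 0.0236
grasp_force: 0.0
```

```bash
python3 - <<'E'
from plan import *
T,p=st()
for n in("top","wrist"):
    ci=camera_info(n);im,d=get_image(n);PP=cloud(ci,d);b=(PP[...,0]>.42)&(PP[...,0]<.56)&(PP[...,1]<-.08)&(PP[...,1]>-.31)
    for lo,hi in((.055,.085),(.092,.12)):
        m=b&(PP[...,2]>lo)&(PP[...,2]<hi);Q=PP[m][:,:2]
        if len(Q)<5: print(n,"few");continue
        v=np.linalg.svd(Q-Q.mean(0),full_matrices=False)[2][0];print(n,m.sum(),Q.mean(0),np.degrees(np.arctan2(v[1],v[0]))%180)
for X in((.52,-.1,.32),(.55,.08,.32),(.5724,.266,.24)): print(to(T,p,X))
E
```

```text
t 10.3833 j [ 1.1033  0.7703 -1.3183  1.8477  0.8512  1.1972  0.7379] p [ 0.453  -0.2395  0.282 ] w 0.023645908279749932 gf 0.0 F [-1.1133 -0.4597 -0.2907] yaw 161.05978225806743 z [ 0.0199 -0.0336 -0.9992]
top 120 [ 0.4738 -0.1592] 84.23078493115011
top few
wrist 1223 [ 0.4726 -0.1768] 84.18643311492761
wrist 82 [ 0.4659 -0.2462] 159.68552499013873
[-0.0192  0.1527 -0.0413]
[ 0.0108  0.3326 -0.0468]
[0.0524 0.5177 0.0273]
```

Call:
arm_command:
  commands:
    - [-0.004,0.03,-0.008,0]
    - [-0.008,0.06,-0.016,0]
    - [-0.012,0.09,-0.024,0]
    - [-0.016,0.12,-0.032,0]
    - [-0.0192,0.153,-0.0413,0]
  claw: 0

```text
t: 10.9
tcp_pos: [0.5211, -0.0995, 0.3186]
ee_rot: [0.17, 0.985, -0.015, 0.011]
force: [-1.2, -0.7, -0.6]
grip_width: 0.0443
grasp_force: 0.0
```

Call:
arm_command:
  commands:
    - [0.006,0.036,0,0]
    - [0.012,0.072,0,0]
    - [0.018,0.108,0,0]
    - [0.024,0.144,0,0]
    - [0.03,0.18,0,0]

```text
t: 11.32
tcp_pos: [0.5523, 0.081, 0.3136]
ee_rot: [0.169, 0.985, -0.015, 0.012]
force: [1.2, -0.8, 0.2]
grip_width: 0.0439
grasp_force: 0.0
```

```bash
python3 - <<'E'
from plan import *
T,p=st()
for X in((.54,.24,.3),(.5724,.266,.24)): print(to(T,p,X))
E
```

```text
t 11.3167 j [ 0.3935  0.7499 -1.2183  1.6572  0.7695  1.2859  0.2464] p [0.5523 0.081  0.3136] w 0.04386813524075948 gf 0.0 F [ 1.2133 -0.7752  0.1696] yaw 160.52031311767905 z [ 0.0185 -0.0331 -0.9993]
[0.065  0.146  0.0081]
[0.0448 0.1829 0.0677]
```

Call:
arm_command:
  commands:
    - [0.013,0.03,0.002,-4]
    - [0.026,0.06,0.004,-8]
    - [0.039,0.09,0.006,-12]
    - [0.052,0.12,0.008,-16]
    - [0.065,0.146,0.008,-18.3]

```text
t: 11.73
tcp_pos: [0.5391, 0.2401, 0.2998]
ee_rot: [0.008, 1.0, -0.016, 0.009]
force: [0.6, -0.0, 0.1]
grip_width: 0.0441
grasp_force: 0.0
```

```bash
python3 - <<'E'
from plan import *
from rack import rack
T,p=st();rack('r2')
for X in((.5724,.266,.2),(.5724,.266,.107)): print(to(T,p,X))
E
```

```text
t 11.7333 j [ 0.0888  0.8246 -1.2304  1.5733  0.8241  1.347   0.2994] p [0.5391 0.2401 0.2998] w 0.044112610563276665 gf 0.0 F [ 0.5721 -0.0383  0.0788] yaw 179.05612640382233 z [ 0.0183 -0.033  -0.9993]
[ 0.0888  0.8246 -1.2304  1.5733  0.8241  1.347   0.2994] [0.5391 0.2401 0.2998]
[ 300  100   16  185 2548] mid [0.5384 0.2665 0.1084] yaw -1.3673566593041808 pitch 34.86192655496765 [0.4465 0.2687 0.0443] [0.6303 0.2643 0.1724] 0.22397647055290545
[ 368  150   40  184 2521] mid [0.5241 0.3133 0.2353] yaw 75.74121255396375 pitch -73.69149270524764 [0.5134 0.2713 0.3833] [0.5347 0.3552 0.0872] 0.3084803048052325
[148 270  27  63 861] mid [0.512  0.2146 0.3811] yaw 1.7641074346586691 pitch 38.054448675095166 [0.5059 0.2145 0.3763] [0.5181 0.2148 0.3859] 0.01550309494191791
[ 146  343  371   12 1786] mid [0.5215 0.2547 0.3874] yaw -89.14248729213406 pitch 0.6189684772656979 [0.5208 0.2967 0.387 ] [0.5221 0.2127 0.3879] 0.08400721393213526
[-0.031   0.0297  0.0995]
[-0.0292  0.0327  0.1924]
```

Call:
arm_command:
  commands:
    - [-0.01,0.01,0.033,0]
    - [-0.02,0.02,0.066,0]
    - [-0.031,0.0297,0.0995,0]
    - [-0.03,0.031,0.135,0]
    - [-0.0297,0.032,0.16,0]

```text
t: 12.2
tcp_pos: [0.5724, 0.2639, 0.1368]
ee_rot: [0.01, 1.0, -0.017, 0.009]
force: [-0.7, 0.2, -0.5]
grip_width: 0.044
grasp_force: 0.0
```

Call:
arm_command:
  commands:
    - [0.0003,0.0003,0.012,0]
    - [0.0005,0.0007,0.024,0]
    - [0.0005,0.0007,0.0324,0]
    - [0.0005,0.0007,0.0324,0]

```text
t: 12.53
tcp_pos: [0.5735, 0.2644, 0.1076]
ee_rot: [0.009, 1.0, -0.016, 0.01]
force: [-0.4, 0.6, 1.0]
grip_width: 0.0442
grasp_force: 0.0
```

```bash
python3 - <<'E'
from plan import *
T,p=st();print(to(T,p,[.5724,.266,.107]))
im,d=get_image("wrist");cv2.imwrite("pics/g1.png",im[...,::-1])
E
```

```text
t 12.5333 j [-0.0099  1.0836 -1.0655  1.6275  1.078   1.1284  0.1586] p [0.5735 0.2644 0.1076] w 0.04418947976616236 gf 0.0 F [-0.4015  0.596   0.9517] yaw 178.97186446190108 z [ 0.0192 -0.0324 -0.9993]
[0.0012 0.0016 0.0006]
```

View pics/g1.png

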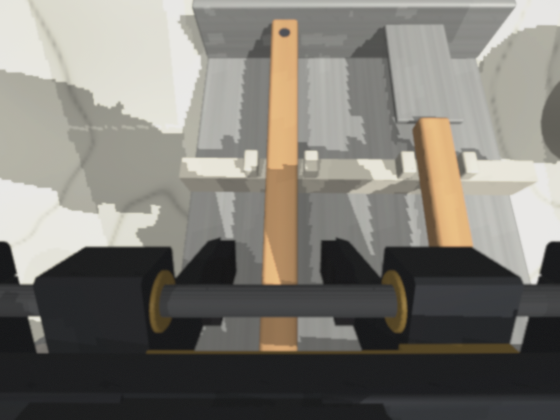

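Call:
arm_command:
  commands:
    - [0,0.001,0,0]
    - [0,0.001,0,0]
    - [0,0.001,0,0]
    - [0,0.001,0,0]
    - [0,0.001,0,0]
  claw: 1
  grip_force: 25

```text
t: 13.0
tcp_pos: [0.574, 0.2662, 0.109]
ee_rot: [0.009, 1.0, -0.015, 0.011]
force: [0.8, -0.0, 2.0]
grip_width: 0.016
grasp_force: 24.9
```

Call:
arm_command:
  commands:
    - [0,0,0,0]
    - [0,0,-0.01,0]
    - [0,0,-0.02,0]
    - [0,0,-0.04,0]
    - [0,0,-0.06,0]

```text
t: 13.42
tcp_pos: [0.5721, 0.2679, 0.1692]
ee_rot: [0.008, 1.0, -0.016, 0.01]
force: [1.1, 0.2, -0.3]
grip_width: 0.0155
grasp_force: 24.9
```

```bash
cat > held.py <<'E'
from plan import *
def held(tag,cam="wrist"):
    T,p=st();ci=camera_info(cam);im,d=get_image(cam);cv2.imwrite(f"pics/h{tag}.png",im[...,::-1])
    P=cloud(ci,d);hsv=cv2.cvtColor(im,cv2.COLOR_RGB2HSV);g=p-.019*T[:,2]
    m=((hsv[...,0]>5)&(hsv[...,0]<22)&(hsv[...,1]>90)&(d>0)&(np.abs((P-g)@T[:,1])<.03)&(np.linalg.norm(P-g,axis=-1)<.2)&((P-g)@T[:,2]>-.12)).astype(np.uint8)
    k,l,s,c=cv2.connectedComponentsWithStats(m)
    for i in range(1,k):
        if s[i,4]<80: continue
        Q=P[l==i];mu=np.median(Q,0);v=np.linalg.svd(Q-mu,full_matrices=False)[2][0];v*=np.sign(v[0]);t=(Q-mu)@v;e0=mu+v*t.min();e1=mu+v*t.max()
        print(cam,s[i],"yaw",np.degrees(np.arctan2(v[1],v[0])),"pitch",np.degrees(np.arcsin(v[2])),"ends",e0,e1,"rel g",e0-g,e1-g)
    return T,p
E
python3 - <<'E'
from held import *
held("a1");held("a1t","top");held("a1s","side")
E
```

```text
t 13.4167 j [ 0.0011  1.0088 -1.1151  1.5887  0.9929  1.2053  0.2137] p [0.5721 0.2679 0.1692] w 0.015475168543110767 gf 24.901949930153933 F [ 1.0777  0.193  -0.2509] yaw 179.05234150750331 z [ 0.0189 -0.0317 -0.9993]
wrist [ 259   20   37  265 7800] yaw -0.7036938608581722 pitch 34.97499114678265 ends [0.4452 0.2702 0.1044] [0.5741 0.2686 0.1946] rel g [-0.1266  0.0017 -0.0838] [0.0024 0.0001 0.0065]
wrist [211 270  16  63 579] yaw -13.282036276594656 pitch -63.574848486542706 ends [0.5442 0.2568 0.2535] [0.5652 0.2518 0.2101] rel g [-0.0275 -0.0117  0.0654] [-0.0065 -0.0167  0.0219]
wrist [330 270  16  63 590] yaw -0.31909759039261104 pitch 18.346055996106365 ends [0.5398 0.2856 0.2479] [0.5559 0.2855 0.2533] rel g [-0.0319  0.0171  0.0598] [-0.0158  0.017   0.0651]
wrist [ 123  318  308   36 2599] yaw -5.009497851182737 pitch -53.52558030892425 ends [0.5469 0.2718 0.2656] [0.5925 0.2678 0.2037] rel g [-0.0248  0.0034  0.0775] [ 0.0208 -0.0006  0.0156]
t 13.4667 j [ 0.0014  1.0038 -1.1203  1.5851  0.9916  1.2066  0.2145] p [0.5733 0.2704 0.174 ] w 0.015369340939181589 gf 24.900594894743335 F [-0.03    1.8372  1.0241] yaw 179.05289022704733 z [ 0.0241 -0.0265 -0.9994]
top [188 244   8  28 147] yaw -0.855702622141354 pitch 36.32438365505809 ends [0.445  0.2721 0.1074] [0.5223 0.2709 0.1643] rel g [-0.1278  0.0012 -0.0855] [-0.0505  0.0001 -0.0287]
t 13.5167 j [ 0.001   1.0054 -1.1188  1.5864  0.9939  1.2041  0.2129] p [0.5734 0.2703 0.1725] w 0.015058287383106429 gf 24.901576170395856 F [ 0.5376  0.676  -1.7257] yaw 179.04666336848706 z [ 0.0245 -0.0265 -0.9993]
side [188 154  22  24 102] yaw 0.01643607601430137 pitch 35.293760621398114 ends [0.4603 0.2679 0.1166] [0.5324 0.2679 0.1677] rel g [-0.1126 -0.0029 -0.0748] [-0.0405 -0.0029 -0.0238]
```

Call:
arm_command:
  commands:
    - [0,0,-0.03,0]
    - [-0.001,-0.03,-0.055,0]
    - [-0.002,-0.07,-0.056,0]
    - [-0.003,-0.11,-0.055,0]
    - [-0.0035,-0.15,-0.054,0]

```text
t: 13.98
tcp_pos: [0.5719, 0.1179, 0.2265]
ee_rot: [0.008, 1.0, -0.016, 0.01]
force: [0.5, -0.6, -2.2]
grip_width: 0.0154
grasp_force: 24.9
```

Call:
arm_command:
  commands:
    - [0,-0.04,0,1]
    - [0,-0.08,0.001,2]
    - [0,-0.12,0.002,3]
    - [0,-0.16,0.003,4]
    - [0,-0.2,0.004,4.7]

```text
t: 14.4
tcp_pos: [0.5679, -0.0827, 0.2282]
ee_rot: [0.05, 0.999, -0.015, 0.01]
force: [0.7, 0.2, -2.7]
grip_width: 0.0156
grasp_force: 24.9
```

```bash
python3 - <<'E'
from plan import *
T,p=st()
for X in((.5584,-.2252,.22),(.5584,-.2252,.15)): print(to(T,p,X))
E
```

```text
t 14.4 j [ 0.6682  0.894  -1.2187  1.7314  0.9423  1.2072  0.6498] p [ 0.5679 -0.0827  0.2282] w 0.015559914659533033 gf 24.902494904963532 F [ 0.7279  0.1828 -2.6747] yaw 174.2857342519375 z [ 0.0183 -0.0319 -0.9993]
[-0.0046 -0.1424  0.0126]
[-0.0031 -0.1403  0.0825]
```

Good: j3 holds. Move over slot, then down to just above contact.

Call:
arm_command:
  commands:
    - [-0.001,-0.035,0.003,0]
    - [-0.002,-0.07,0.006,0]
    - [-0.003,-0.105,0.009,0]
    - [-0.0046,-0.1424,0.0126,0]
    - [-0.0046,-0.1424,0.0126,0]

```text
t: 14.82
tcp_pos: [0.5569, -0.2332, 0.2176]
ee_rot: [0.056, 0.998, -0.018, 0.008]
force: [0.3, -0.7, -1.5]
grip_width: 0.0157
grasp_force: 24.9
```

Call:
arm_command:
  commands:
    - [0,0.0005,0.02,0]
    - [0.001,0.001,0.04,0]
    - [0.001,0.0015,0.06,0]
    - [0.0015,0.0021,0.07,0]
    - [0.0015,0.0021,0.07,0]

```text
t: 15.23
tcp_pos: [0.5576, -0.2227, 0.1477]
ee_rot: [0.049, 0.999, -0.015, 0.008]
force: [-0.4, 0.2, -2.4]
grip_width: 0.0156
grasp_force: 24.9
```

```bash
cat > stand.py <<'E'
import numpy as np
O=np.array([.5478,-.1891]);a=np.radians(84.6);XS=np.array([np.cos(a),np.sin(a)]);YS=np.array([-XS[1],XS[0]])
def toS(X): return np.array([(X[:2]-O)@XS,(X[:2]-O)@YS,X[2]])
def toW(xs,ys,z): return np.r_[O+xs*XS+ys*YS,z]
E
python3 - <<'E'
from held import *
from stand import *
T,p=held("a2");g=p-.019*T[:,2];print("g stand",toS(g))
ci=camera_info("top");im,d=get_image("top");cv2.imwrite("pics/a2t.png",cv2.resize(im[150:290,290:430][...,::-1],None,fx=4,fy=4))
for z in(.112,.06):print(to(T,p,toW(-.035,-.014,z+.019)+.019*T[:,2]))
E
```

```text
t 15.2333 j [ 0.8643  1.0257 -1.1575  1.7243  1.0763  1.1453  0.8331] p [ 0.5576 -0.2227  0.1477] w 0.015642078155771864 gf 24.901647409424186 F [-0.4342  0.1599 -2.3675] yaw 174.35627838179064 z [ 0.0144 -0.0306 -0.9994]
wrist [ 259   20   37  265 7641] yaw -5.3225447541848165 pitch 34.71299057714649 ends [ 0.4308 -0.2096  0.0835] [ 0.5598 -0.2216  0.1732] rel g [-0.1265  0.0126 -0.0832] [0.0025 0.0006 0.0065]
wrist [211 270  16  63 573] yaw -15.881312610874176 pitch -63.01901686775128 ends [ 0.5289 -0.2318  0.2326] [ 0.5498 -0.2377  0.1899] rel g [-0.0284 -0.0096  0.0659] [-0.0075 -0.0156  0.0232]
wrist [330 270  16  63 583] yaw -4.810013478311403 pitch 34.33746814336347 ends [ 0.525  -0.2024  0.223 ] [ 0.5392 -0.2036  0.2328] rel g [-0.0323  0.0197  0.0563] [-0.0181  0.0185  0.066 ]
wrist [ 120  317  310   38 2713] yaw -6.052047613186877 pitch -55.38377715871527 ends [ 0.5341 -0.2196  0.2459] [ 0.578  -0.2243  0.182 ] rel g [-0.0232  0.0025  0.0792] [ 0.0207 -0.0021  0.0153]
g stand [-0.032  -0.0126  0.1667]
[-0.0008 -0.0019  0.0358]
[ 0.0001 -0.0004  0.0878]
```

View pics/ha2.png

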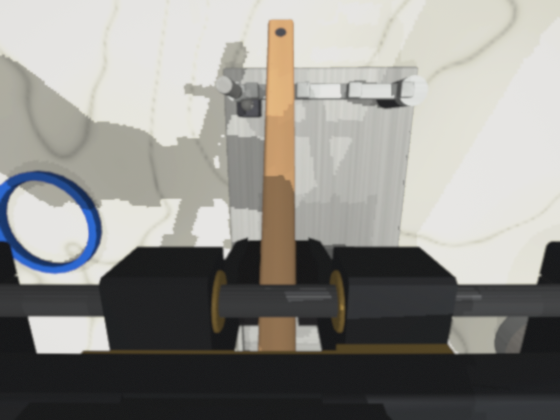

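Call:
arm_command:
  commands:
    - [-0.0003,-0.0008,0.012,0]
    - [-0.0006,-0.0014,0.024,0]
    - [-0.0008,-0.0019,0.0358,0]
    - [-0.0008,-0.0019,0.0358,0]
  grip_force: 15

```text
t: 15.67
tcp_pos: [0.5593, -0.2265, 0.1122]
ee_rot: [0.05, 0.999, -0.015, 0.009]
force: [-1.5, -0.4, -1.5]
grip_width: 0.0156
grasp_force: 15.0
```

Call:
arm_command:
  commands:
    - [0,0.0001,0.005,0]
    - [0,0.0003,0.01,0]
    - [0.0002,0.0004,0.015,0]
    - [0.0004,0.0006,0.02,0]
    - [0.0004,0.0008,0.025,0]

```text
t: 16.08
tcp_pos: [0.5613, -0.2257, 0.0899]
ee_rot: [0.05, 0.999, -0.015, 0.011]
force: [0.9, 0.5, 0.3]
grip_width: 0.0153
grasp_force: 15.0
```

```bash
python3 - <<'E'
from held import *
from stand import *
T,p=held("a3");g=p-.019*T[:,2];print("g stand",toS(g))
for z in(.058,):print(to(T,p,toW(-.035,-.014,z+.019)+.019*T[:,2]))
E
```

```text
t 16.0833 j [ 0.8454  1.103  -1.1029  1.7467  1.1746  1.0796  0.7761] p [ 0.5613 -0.2257  0.0899] w 0.015264036099972808 gf 14.999985974282026 F [0.8736 0.5209 0.3014] yaw 174.3317377785042 z [ 0.0205 -0.0314 -0.9993]
wrist [ 259    0   38  285 9293] yaw -5.049460277193709 pitch 20.385579267978827 ends [ 0.4381 -0.2136  0.0663] [ 0.5645 -0.2248  0.1134] rel g [-0.1228  0.0115 -0.0425] [0.0036 0.0004 0.0046]
wrist [210 270  17  64 588] yaw -17.99255764579925 pitch -64.31087402312563 ends [ 0.5324 -0.2347  0.1745] [ 0.5532 -0.2415  0.129 ] rel g [-0.0286 -0.0096  0.0656] [-0.0078 -0.0163  0.0201]
wrist [330 270  16  63 576] yaw -4.871337771369822 pitch 28.44548867814199 ends [ 0.5303 -0.2054  0.1672] [ 0.5441 -0.2066  0.1747] rel g [-0.0307  0.0197  0.0583] [-0.0169  0.0185  0.0658]
wrist [ 122  317  309   38 2595] yaw -5.3241251514958 pitch -54.60001802684124 ends [ 0.5371 -0.2226  0.1879] [ 0.5865 -0.2272  0.1182] rel g [-0.0238  0.0025  0.0791] [ 0.0255 -0.0021  0.0093]
g stand [-0.0346 -0.0165  0.1088]
[0.0032 0.0005 0.0318]
```

Call:
arm_command:
  commands:
    - [0,0,0.006,0]
    - [0.0004,0,0.012,0]
    - [0.0008,0,0.018,0]
    - [0.001,0,0.024,0]
    - [0.001,0,0.03,0]

```text
t: 16.55
tcp_pos: [0.5608, -0.2266, 0.0594]
ee_rot: [0.05, 0.999, -0.015, 0.011]
force: [0.5, -0.2, 0.7]
grip_width: 0.0155
grasp_force: 15.0
```

Call:
arm_command:
  commands:
    - [0,0,0.002,0]
    - [0,0,0.004,0]
    - [0,0,0.006,0]
    - [0,0,0.006,0]

```text
t: 16.88
tcp_pos: [0.5606, -0.2267, 0.054]
ee_rot: [0.05, 0.999, -0.015, 0.011]
force: [-0.6, -0.1, -0.1]
grip_width: 0.0157
grasp_force: 15.0
```

```bash
python3 - <<'E'
from held import *
from stand import *
T,p=held("a4");g=p-.019*T[:,2];print("g stand",toS(g))
ci=camera_info("top");im,d=get_image("top");cv2.imwrite("pics/a4t.png",cv2.resize(im[150:290,290:430][...,::-1],None,fx=4,fy=4))
E
```

```text
t 16.8833 j [ 0.8345  1.1516 -1.0688  1.7569  1.2341  1.0448  0.7413] p [ 0.5606 -0.2267  0.054 ] w 0.015719672306150352 gf 15.000752583146095 F [-0.6027 -0.0871 -0.0845] yaw 174.33473081284987 z [ 0.0195 -0.0313 -0.9993]
wrist [  257     0    42   285 10930] yaw -5.563906663730645 pitch -0.10045018476599407 ends [ 0.4527 -0.2154  0.076 ] [ 0.5657 -0.2264  0.0758] rel g [-0.1076  0.0107  0.0031] [ 0.0054 -0.0003  0.0029]
wrist [210 270  17  63 588] yaw -17.881274640398313 pitch -63.67150497230606 ends [ 0.5312 -0.2356  0.1394] [ 0.5527 -0.2425  0.0937] rel g [-0.0291 -0.0095  0.0664] [-0.0076 -0.0164  0.0207]
wrist [330 270  16  63 574] yaw -4.9186852962658785 pitch 22.23479038548912 ends [ 0.5297 -0.2064  0.1322] [ 0.5449 -0.2077  0.1384] rel g [-0.0305  0.0197  0.0593] [-0.0154  0.0184  0.0655]
wrist [ 119  317  314   38 2587] yaw -4.941723568197017 pitch -53.96230089442067 ends [ 0.5362 -0.2242  0.1522] [ 0.6123 -0.2308  0.0472] rel g [-0.024   0.0019  0.0792] [ 0.052  -0.0047 -0.0257]
g stand [-0.0357 -0.0159  0.073 ]
```

Call:
arm_command:
  commands:
    - [0.003,0,0,0]
    - [0.006,0,0,0]
    - [0.009,0,0,0]
    - [0.012,0,0,0]
    - [0.012,0,0,0]

```text
t: 17.4
tcp_pos: [0.5481, -0.2256, 0.0538]
ee_rot: [0.05, 0.999, -0.015, 0.01]
force: [-1.1, 0.4, 0.1]
grip_width: 0.0158
grasp_force: 15.0
```

Call:
arm_command:
  commands:
    - [0.002,0,0,0]
    - [0.002,0,0,0]
    - [0.003,0,0,0]
    - [0.003,0,0,0]

```text
t: 17.73
tcp_pos: [0.546, -0.2253, 0.0538]
ee_rot: [0.05, 0.999, -0.015, 0.011]
force: [1.1, -0.5, 0.8]
grip_width: 0.0157
grasp_force: 15.0
```

```bash
python3 - <<'E'
from plan import *
from stand import *
T,p=st();g=p-.019*T[:,2];print("g stand",toS(g))
for n in("top","side"):
    ci=camera_info(n);im,d=get_image(n);PP=cloud(ci,d);hsv=cv2.cvtColor(im,cv2.COLOR_RGB2HSV)
    S=np.stack([(PP[...,:2]-O)@XS,(PP[...,:2]-O)@YS],-1)
    m=(hsv[...,0]>5)&(hsv[...,0]<22)&(hsv[...,1]>90)&(d>0)&(abs(PP[...,2]-.075)<.015)&(abs(S[...,0]+.035)<.02)&(abs(S[...,1])<.2)
    Q=S[m];print(n,m.sum(),Q.min(0),Q.max(0),np.median(Q,0))
cv2.imwrite("pics/a5.png",cv2.resize(get_image("side")[0][230:330,240:400][...,::-1],None,fx=5,fy=5))
E
```

```text
t 17.7333 j [ 0.8481  1.1421 -1.0677  1.8016  1.249   1.0282  0.7112] p [ 0.546  -0.2253  0.0538] w 0.01567673387145783 gf 15.001704292371869 F [ 1.0616 -0.4917  0.822 ] yaw 174.32580625515666 z [ 0.0202 -0.0314 -0.9993]
g stand [-0.0357 -0.0012  0.0728]
top 263 [-0.0446 -0.0773] [-0.0262  0.1503] [-0.0341  0.075 ]
side 197 [-0.0465 -0.0797] [-0.0289  0.146 ] [-0.0387  0.0809]
```

View pics/a5.png

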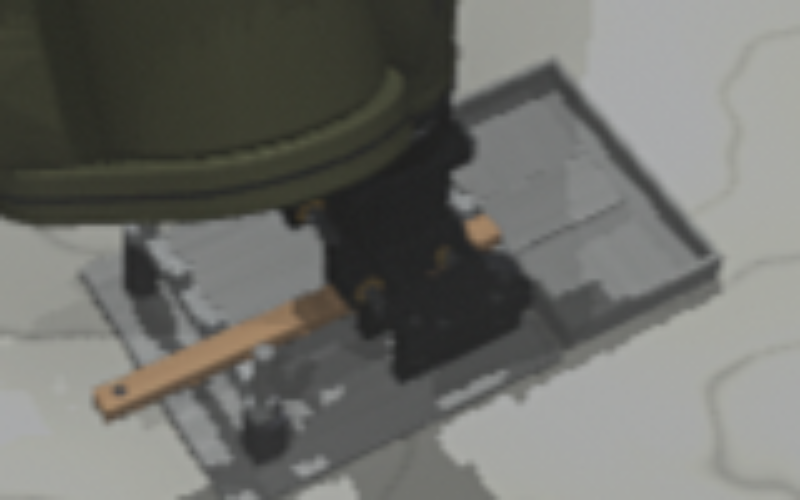

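Call:
arm_command:
  commands:
    - [0.001,0,0,0]
    - [0.002,0,0,0]
    - [0.002,0,0,0]

```text
t: 18.13
tcp_pos: [0.5453, -0.2253, 0.0539]
ee_rot: [0.05, 0.999, -0.015, 0.012]
force: [5.2, -1.1, -2.1]
grip_width: 0.0157
grasp_force: 15.0
```

Call:
arm_command:
  commands:
    - [0.001,0,0,0]
    - [0.002,0,0,0]
    - [0.002,0,0,0]

```text
t: 18.38
tcp_pos: [0.5452, -0.2252, 0.0545]
ee_rot: [0.05, 0.999, -0.015, 0.014]
force: [8.3, -0.9, -3.4]
grip_width: 0.0157
grasp_force: 15.0
```

Call:
arm_command:
  commands:
    - [0.001,0,0,0]
    - [0.002,0,0,0]
    - [0.002,0,0,0]

```text
t: 18.63
tcp_pos: [0.545, -0.2251, 0.055]
ee_rot: [0.05, 0.999, -0.015, 0.016]
force: [12.1, -2.6, -2.5]
grip_width: 0.0156
grasp_force: 15.0
```

Call:
arm_command:
  commands:
    - [-0.0025,0,0,0]
    - [-0.0045,0,0,0]
    - [-0.0045,0,0,0]

```text
t: 18.88
tcp_pos: [0.5451, -0.2252, 0.0539]
ee_rot: [0.05, 0.999, -0.015, 0.011]
force: [4.2, -1.2, 0.5]
grip_width: 0.0157
grasp_force: 15.0
```

Call:
arm_command:
  commands:
    - [0,0,0,0]
    - [0,0,0,0]
    - [0,0,0,0]
    - [0,0,0,0]
  claw: 0.2

```text
t: 19.22
tcp_pos: [0.5436, -0.2251, 0.0535]
ee_rot: [0.049, 0.999, -0.015, 0.01]
force: [-0.2, -0.0, -0.3]
grip_width: 0.0351
grasp_force: 0.0
```

Call:
arm_command:
  commands:
    - [0,0,-0.03,0]
    - [0,0,-0.07,0]
    - [0,0,-0.11,0]
    - [0,0,-0.15,0]
    - [0,0,-0.19,0]

```text
t: 19.63
tcp_pos: [0.5398, -0.2188, 0.2453]
ee_rot: [0.049, 0.999, -0.015, 0.01]
force: [1.1, -1.2, -0.5]
grip_width: 0.0354
grasp_force: 0.0
```

```bash
cat > chk.py <<'E'
from plan import *
from stand import *
def chk(n,xs):
    ci=camera_info(n);im,d=get_image(n);PP=cloud(ci,d);hsv=cv2.cvtColor(im,cv2.COLOR_RGB2HSV)
    S=np.stack([(PP[...,:2]-O)@XS,(PP[...,:2]-O)@YS],-1)
    m=(hsv[...,0]>5)&(hsv[...,0]<22)&(hsv[...,1]>90)&(d>0)&(abs(PP[...,2]-.075)<.015)&(abs(S[...,0]-xs)<.02)&(abs(S[...,1])<.2)
    Q=S[m];v=np.linalg.svd(Q-Q.mean(0),full_matrices=False)[2][0]
    print(n,m.sum(),Q.min(0),Q.max(0),"med",np.median(Q,0),"z",np.median(PP[m][:,2]),"dev",np.degrees(np.arctan(v[0]/v[1])))
E
python3 - <<'E'
from chk import *
T,p=st();chk("top",-.035);chk("side",-.035);chk("wrist",-.035)
for X in((.52,0,.28),(.53,.19,.28),(.545,.30,.28)): print(to(T,p,X))
E
```

```text
t 19.6333 j [ 0.918   0.8896 -1.2479  1.6926  0.9297  1.244   0.9172] p [ 0.5398 -0.2188  0.2453] w 0.03543015619307287 gf 0.0 F [ 1.0922 -1.2234 -0.5183] yaw 174.38123023476638 z [ 0.0188 -0.0311 -0.9993]
top 257 [-0.0444 -0.0761] [-0.0269  0.1505] med [-0.0348  0.0779] z 0.07721968684346789 dev 0.2016024462810362
side 33 [-0.0455 -0.076 ] [-0.0311  0.1453] med [-0.0355  0.0489] z 0.07844786585831183 dev 1.6859606307935668
wrist 3034 [-0.043  -0.0784] [-0.0279  0.1481] med [-0.0351  0.0509] z 0.07573919564896217 dev 0.3298711372363442
[ 0.0404  0.2147 -0.0419]
[ 0.049   0.4047 -0.0476]
[ 0.0449  0.5156 -0.0508]
```

Call:
arm_command:
  commands:
    - [0.007,0.038,-0.008,0]
    - [0.014,0.076,-0.016,0]
    - [0.021,0.114,-0.024,0]
    - [0.028,0.152,-0.032,0]
    - [0.035,0.19,-0.04,0]
  claw: 0

```text
t: 20.2
tcp_pos: [0.5225, -0.0248, 0.2758]
ee_rot: [0.05, 0.999, -0.016, 0.009]
force: [0.6, -0.8, 0.3]
grip_width: 0.0441
grasp_force: 0.0
```

Call:
arm_command:
  commands:
    - [0.003,0.04,0,-1]
    - [0.006,0.08,-0.002,-2]
    - [0.009,0.12,-0.004,-3]
    - [0.012,0.16,-0.006,-4]
    - [0.014,0.2,-0.008,-4.4]

```text
t: 20.62
tcp_pos: [0.5287, 0.1758, 0.2772]
ee_rot: [0.011, 1.0, -0.017, 0.009]
force: [1.3, -0.3, -0.8]
grip_width: 0.0439
grasp_force: 0.0
```

```bash
python3 - <<'E'
from plan import *
from rack import rack
T,p=st();rack('r3')
for X in((.576,.3455,.22),(.576,.3455,.15),(.576,.3455,.11)): print(to(T,p,X))
E
```

```text
t 20.6167 j [ 0.2125  0.8047 -1.2209  1.7046  0.832   1.2525  0.3301] p [0.5287 0.1758 0.2772] w 0.04392697744041915 gf 0.0 F [ 1.3127 -0.2721 -0.8169] yaw 178.78695507938485 z [ 0.0172 -0.0338 -0.9993]
[ 0.2125  0.8047 -1.2209  1.7046  0.832   1.2525  0.3301] [0.5287 0.1758 0.2772]
[ 430  160   31   88 1533] mid [0.5552 0.3    0.2157] yaw -79.88796479130257 pitch 66.5592404657452 [0.5451 0.3562 0.084 ] [0.5652 0.2438 0.3475] 0.2871957010663953
[148 270  27  63 859] mid [0.5017 0.1505 0.3585] yaw 1.547570009821193 pitch 37.91080720226379 [0.4956 0.1504 0.3538] [0.5078 0.1507 0.3633] 0.015484382510462932
[381 270  27  64 867] mid [0.5046 0.2079 0.3574] yaw -0.08292228525615261 pitch 22.84171869869003 [0.4973 0.208  0.3543] [0.5119 0.2079 0.3605] 0.015775164557470953
[ 146  343  371   11 1819] mid [0.5112 0.1906 0.3649] yaw -89.46511440109633 pitch 0.7019966287637727 [0.5108 0.2325 0.3644] [0.5116 0.1487 0.3654] 0.08388178542521564
[-0.0426  0.1725  0.0522]
[-0.0414  0.1748  0.1222]
[-0.0407  0.1762  0.1622]
```

Call:
arm_command:
  commands:
    - [-0.009,0.036,0.01,0]
    - [-0.018,0.072,0.02,0]
    - [-0.027,0.108,0.03,0]
    - [-0.036,0.144,0.042,0]
    - [-0.0426,0.1725,0.0522,0]

```text
t: 21.08
tcp_pos: [0.5768, 0.3464, 0.2195]
ee_rot: [0.01, 1.0, -0.017, 0.009]
force: [-0.6, -1.1, 0.4]
grip_width: 0.0443
grasp_force: 0.0
```

Call:
arm_command:
  commands:
    - [0,0,0,0]

```text
t: 21.17
tcp_pos: [0.5748, 0.3496, 0.2179]
ee_rot: [0.008, 1.0, -0.015, 0.008]
force: [-0.8, -0.7, -0.3]
grip_width: 0.0441
grasp_force: 0.0
```

```bash
python3 - <<'E'
from held import *
T,p=held("b0")
for X in((.576,.3455,.14),(.576,.3455,.11)): print(to(T,p,X))
E
```

```text
t 21.1667 j [-0.1467  0.9849 -1.105   1.3994  0.9086  1.3187  0.2448] p [0.5748 0.3496 0.2179] w 0.04410359146578727 gf 0.0 F [-0.8379 -0.712  -0.2986] yaw 179.07524223128982 z [ 0.0148 -0.0309 -0.9994]
wrist [ 264  120   23  165 3028] yaw -1.3412880708147672 pitch 34.87709856868563 ends [0.506  0.3473 0.0844] [0.6222 0.3446 0.1654] rel g [-0.0685 -0.0029 -0.1526] [ 0.0477 -0.0056 -0.0715]
wrist [148 270  27  63 856] yaw 1.2663232386388783 pitch 33.70552750029279 ends [0.542  0.3239 0.2953] [0.5548 0.3241 0.3038] rel g [-0.0325 -0.0264  0.0584] [-0.0197 -0.0261  0.0669]
wrist [381 270  27  63 835] yaw -0.057219982074919386 pitch 22.033168610756206 ends [0.5433 0.3814 0.2952] [0.5582 0.3814 0.3012] rel g [-0.0312  0.0312  0.0583] [-0.0164  0.0311  0.0643]
wrist [ 146  317  287   37 1585] yaw -2.2405047921455656 pitch -52.94881500317076 ends [0.551  0.3469 0.3149] [0.6513 0.343  0.182 ] rel g [-0.0235 -0.0033  0.078 ] [ 0.0768 -0.0072 -0.0549]
[-0.0001 -0.0017  0.078 ]
[ 0.0004 -0.0008  0.108 ]
```

Call:
arm_command:
  commands:
    - [0,-0.001,0.03,0]
    - [0,-0.0015,0.06,0]
    - [0,-0.0015,0.08,0]
    - [0,-0.001,0.095,0]
    - [0,-0.001,0.108,0]

```text
t: 21.63
tcp_pos: [0.5793, 0.3385, 0.1127]
ee_rot: [0.012, 1.0, -0.017, 0.01]
force: [0.9, -0.0, 0.3]
grip_width: 0.0442
grasp_force: 0.0
```

Call:
arm_command:
  commands:
    - [0,0,0,0]
    - [0,0,0,0]
    - [0,0,0,0]
    - [0,0,0,0]
    - [0,0,0,0]
  claw: 1
  grip_force: 25

```text
t: 22.05
tcp_pos: [0.5798, 0.3415, 0.1161]
ee_rot: [0.011, 1.0, -0.014, 0.011]
force: [0.2, 1.5, 2.7]
grip_width: 0.0158
grasp_force: 24.7
```

Call:
arm_command:
  commands:
    - [0,0,-0.005,0]
    - [0,0,-0.015,0]
    - [0,0,-0.03,0]
    - [0,0,-0.06,0]
    - [0,0,-0.09,0]

```text
t: 22.47
tcp_pos: [0.5772, 0.3426, 0.206]
ee_rot: [0.011, 1.0, -0.016, 0.01]
force: [0.0, 0.9, -1.0]
grip_width: 0.0156
grasp_force: 24.7
```

Call:
arm_command:
  commands:
    - [0,-0.02,-0.03,0]
    - [0,-0.05,-0.05,0]
    - [0,-0.09,-0.05,0]
    - [0,-0.13,-0.05,0]
    - [0,-0.15,-0.05,0]

```text
t: 22.88
tcp_pos: [0.5739, 0.1893, 0.2607]
ee_rot: [0.013, 1.0, -0.018, 0.011]
force: [-0.3, -0.7, -1.7]
grip_width: 0.0157
grasp_force: 24.7
```

```bash
python3 - <<'E'
from held import *
T,p=held("b1");held("b1t","top")
E
```

```text
t 22.8833 j [ 0.1597  0.8683 -1.1746  1.5889  0.8686  1.2847  0.3722] p [0.5739 0.1893 0.2607] w 0.015718409261645586 gf 24.691097999959766 F [-0.2638 -0.722  -1.6827] yaw 178.48562129048202 z [ 0.0219 -0.0366 -0.9991]
wrist [ 259  109   37  176 5372] yaw -1.3701647092497937 pitch 34.874231816390775 ends [0.5004 0.192  0.2293] [0.5776 0.1901 0.2832] rel g [-0.0731  0.002  -0.0503] [0.0042 0.0002 0.0036]
wrist [210 270  17  63 586] yaw -14.778459982345105 pitch -63.45304255966155 ends [0.5454 0.1789 0.3458] [0.5668 0.1732 0.3014] rel g [-0.0281 -0.0111  0.0661] [-0.0067 -0.0167  0.0217]
wrist [330 270  16  64 584] yaw -6.294319304354232 pitch -84.60812146965736 ends [0.5473 0.2078 0.3458] [0.5519 0.2073 0.2969] rel g [-0.0262  0.0178  0.0662] [-0.0216  0.0173  0.0173]
wrist [ 123  318  308   36 2546] yaw -5.000228877075271 pitch -53.371303469293814 ends [0.5485 0.1932 0.3571] [0.5958 0.189  0.2932] rel g [-0.025   0.0032  0.0774] [ 0.0223 -0.0009  0.0136]
t 22.9333 j [ 0.1632  0.8683 -1.1725  1.5895  0.8689  1.2858  0.3726] p [0.5745 0.1859 0.2601] w 0.015738017692750007 gf 24.690021639038946 F [-0.2273 -3.3741 -1.9905] yaw 178.26218924723054 z [ 0.0209 -0.0398 -0.999 ]
top [211 170   7  28 155] yaw -0.03964454599655858 pitch 34.668641999678115 ends [0.6281 0.1836 0.3207] [0.6863 0.1836 0.3609] rel g [ 0.054  -0.003   0.0416] [ 0.1122 -0.003   0.0819]
```

Call:
arm_command:
  commands:
    - [-0.001,-0.034,0.001,0]
    - [-0.002,-0.068,0.002,0]
    - [-0.003,-0.102,0.004,0]
    - [-0.004,-0.136,0.005,0]
    - [-0.005,-0.17,0.006,0]

```text
t: 23.4
tcp_pos: [0.5744, 0.0247, 0.2597]
ee_rot: [0.01, 1.0, -0.015, 0.011]
force: [0.7, 0.5, -1.5]
grip_width: 0.0157
grasp_force: 24.7
```

Call:
arm_command:
  commands:
    - [0,-0.034,0.001,7]
    - [0,-0.068,0.002,14]
    - [0,-0.102,0.003,21]
    - [0,-0.136,0.004,28]
    - [0,-0.17,0.006,35]

```text
t: 23.82
tcp_pos: [0.5711, -0.1455, 0.2592]
ee_rot: [0.313, 0.949, -0.011, 0.015]
force: [0.1, -0.0, -1.2]
grip_width: 0.0161
grasp_force: 24.7
```

Call:
arm_command:
  commands:
    - [0,0,0,7]
    - [0,0,0,14]
    - [0,0,0,21]
    - [0,0,0,28]
    - [0,0,0,35]

```text
t: 24.23
tcp_pos: [0.5713, -0.1436, 0.259]
ee_rot: [0.584, 0.811, -0.006, 0.018]
force: [-0.2, 0.0, -1.4]
grip_width: 0.0155
grasp_force: 24.7
```

Call:
arm_command:
  commands:
    - [0,0,0,7]
    - [0,0,0,14]
    - [0,0,0,21]
    - [0,0,0,28]
    - [0,0,0,35]

```text
t: 24.65
tcp_pos: [0.5714, -0.1434, 0.259]
ee_rot: [0.801, 0.598, -0.0, 0.019]
force: [-0.9, 0.6, -0.9]
grip_width: 0.0156
grasp_force: 24.7
```

```bash
python3 - <<'E'
from plan import *
st()
E
```

```text
t 24.65 j [ 0.6053  0.7066 -0.811   1.6639  0.6246  1.0209 -0.7071] p [ 0.5714 -0.1434  0.259 ] w 0.015616948798809085 gf 24.6885900457562 F [-0.878   0.612  -0.8527] yaw 73.48432749098264 z [ 0.0216 -0.0305 -0.9993]
```

Call:
arm_command:
  commands:
    - [0,0,0,7]
    - [0,0,0,14]
    - [0,0,0,21]
    - [0,0,0,28]
    - [0,0,0,35]

```text
t: 25.07
tcp_pos: [0.5714, -0.1432, 0.259]
ee_rot: [0.944, 0.33, 0.005, 0.018]
force: [0.1, 0.6, -1.1]
grip_width: 0.0159
grasp_force: 24.7
```

Call:
arm_command:
  commands:
    - [0,0,0,7]
    - [0,0,0,14]
    - [0,0,0,21]
    - [0,0,0,28]
    - [0,0,0,35]

```text
t: 25.48
tcp_pos: [0.5714, -0.143, 0.2589]
ee_rot: [0.999, 0.031, 0.01, 0.015]
force: [0.1, 0.2, -1.5]
grip_width: 0.0157
grasp_force: 24.7
```

Call:
arm_command:
  commands:
    - [0,0,0,4.5]
    - [0,0,0,9]
    - [0,0,0,9]

```text
t: 25.73
tcp_pos: [0.5715, -0.143, 0.2589]
ee_rot: [0.999, -0.046, 0.012, 0.015]
force: [0.7, 0.4, -0.1]
grip_width: 0.0158
grasp_force: 24.7
```

```bash
python3 - <<'E'
from held import *
from stand import *
T,p=held("b2");held("b2t","top");held("b2s","side");print(toS(p-.019*T[:,2]))
for z in(.17,.115):print(to(T,p,toW(.035,-.018,z+.019)+.019*T[:,2]))
E
```

```text
t 25.7333 j [ 0.4076  0.6279 -0.4365  1.6745  0.3627  0.8942 -1.8425] p [ 0.5715 -0.143   0.2589] w 0.015835313548050744 gf 24.69223865968729 F [ 0.6767  0.4323 -0.1106] yaw -5.2127142551404555 z [ 0.0218 -0.0304 -0.9993]
wrist [ 259  109   38  176 5364] yaw -7.298367681387834 pitch -32.19442499142014 ends [ 0.5688 -0.142   0.2814] [ 0.6479 -0.1521  0.2311] rel g [-0.0023  0.0004  0.0035] [ 0.0768 -0.0097 -0.0468]
wrist [210 270  17  63 586] yaw -11.4011223132955 pitch 66.99622688768173 ends [ 0.58   -0.1243  0.2982] [ 0.5991 -0.1282  0.3442] rel g [0.0089 0.0181 0.0203] [0.0281 0.0143 0.0663]
wrist [330 270  16  64 585] yaw 8.956915022993881 pitch 70.08362948463008 ends [ 0.5797 -0.1597  0.2979] [ 0.5967 -0.157   0.3456] rel g [ 0.0086 -0.0172  0.02  ] [ 0.0257 -0.0145  0.0677]
wrist [ 124  317  310   38 2641] yaw -5.484565438810799 pitch 57.68861972450436 ends [ 0.5502 -0.1388  0.2903] [ 0.5929 -0.1429  0.3581] rel g [-0.0208  0.0037  0.0124] [ 0.0219 -0.0004  0.0802]
t 25.7833 j [ 0.4084  0.6282 -0.4372  1.6745  0.3636  0.8944 -1.8396] p [ 0.5714 -0.1433  0.2587] w 0.015972333782930434 gf 24.692442400898926 F [ 0.426   0.5636 -1.0983] yaw -5.027143768248353 z [ 0.0215 -0.0306 -0.9993]
top [340 248   7  24 121] yaw -4.590413491739341 pitch -29.502740511156897 ends [ 0.4519 -0.1269  0.3555] [ 0.505  -0.1312  0.3254] rel g [-0.1191  0.0158  0.0778] [-0.066   0.0115  0.0477]
t 25.8333 j [ 0.409   0.6286 -0.4373  1.6747  0.3639  0.8943 -1.8391] p [ 0.5712 -0.1437  0.2585] w 0.015710569873519098 gf 24.692190956890272 F [ 0.4233 -0.3503 -1.9691] yaw -5.014838630793117 z [ 0.0212 -0.0307 -0.9993]
[ 0.0486 -0.0188  0.2779]
[-0.003   0.0111  0.0892]
[-0.0043  0.0095  0.1442]
```

Call:
arm_command:
  commands:
    - [-0.001,0.004,0.03,0.3]
    - [-0.002,0.008,0.06,0.3]
    - [-0.003,0.0111,0.0892,0.3]
    - [-0.0038,0.01,0.12,0.3]
    - [-0.0043,0.0095,0.1442,0.3]

```text
t: 26.3
tcp_pos: [0.5678, -0.1587, 0.1119]
ee_rot: [0.999, -0.048, 0.01, 0.015]
force: [-0.3, 0.7, -1.7]
grip_width: 0.016
grasp_force: 24.7
```

Call:
arm_command:
  commands:
    - [0,0,0,0]
    - [0,0,0,0]
  grip_force: 15

```text
t: 26.47
tcp_pos: [0.568, -0.1583, 0.1132]
ee_rot: [0.999, -0.048, 0.01, 0.015]
force: [-0.4, 0.7, -1.5]
grip_width: 0.0157
grasp_force: 14.8
```

```bash
python3 - <<'E'
from held import *
from stand import *
T,p=held("b3");print(toS(p-.019*T[:,2]))
cv2.imwrite("pics/b3.png",cv2.resize(get_image("side")[0][200:320,250:400][...,::-1],None,fx=5,fy=5))
for z in(.1,.06):print(to(T,p,toW(.035,-.018,z+.019)+.019*T[:,2]))
E
```

```text
t 26.4667 j [ 0.3681  0.8203 -0.3286  1.7991  0.4962  0.5843 -1.9455] p [ 0.568  -0.1583  0.1132] w 0.015747550494901064 gf 14.792566504329443 F [-0.3522  0.7361 -1.4936] yaw -5.4800375259164795 z [ 0.018  -0.0304 -0.9994]
wrist [ 259  109   38  176 5386] yaw -7.50197780965033 pitch -32.41671594038644 ends [ 0.5654 -0.1572  0.1358] [ 0.6446 -0.1677  0.0851] rel g [-0.0023  0.0005  0.0036] [ 0.0769 -0.01   -0.0471]
wrist [210 270  16  64 593] yaw -11.117996715189104 pitch 66.94948791220439 ends [ 0.5771 -0.1398  0.1529] [ 0.5962 -0.1435  0.1987] rel g [0.0094 0.0179 0.0207] [0.0285 0.0142 0.0665]
wrist [330 270  16  63 577] yaw 2.0432961515890704 pitch 62.87971504355142 ends [ 0.5721 -0.1734  0.1568] [ 0.5938 -0.1726  0.1993] rel g [ 0.0044 -0.0157  0.0246] [ 0.0261 -0.0149  0.067 ]
wrist [ 125  317  311   38 2672] yaw -5.629702446151641 pitch 57.57173747055036 ends [ 0.5468 -0.1539  0.1446] [ 0.5895 -0.1581  0.2122] rel g [-0.0209  0.0038  0.0124] [ 0.0218 -0.0004  0.08  ]
[ 0.0331 -0.0168  0.1322]
[ 0.0009 -0.0023  0.0132]
[ 0.0001 -0.0034  0.0532]
```

View pics/b3.png

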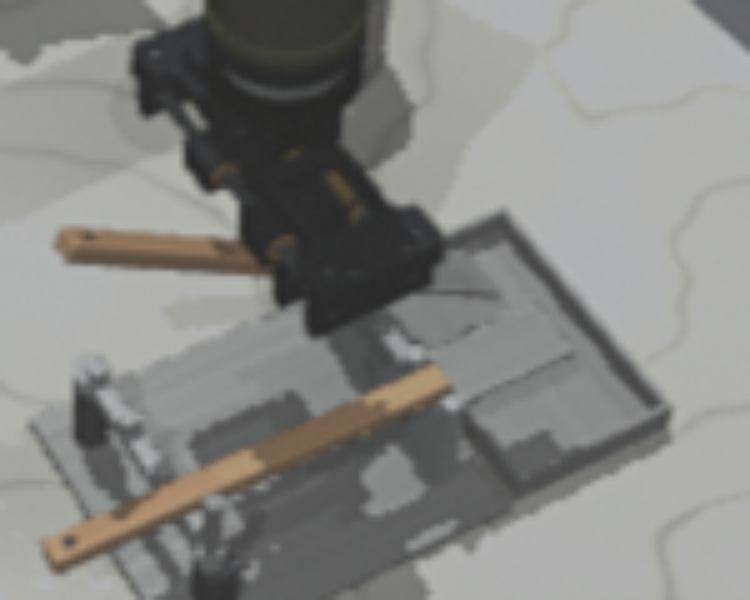

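Call:
arm_command:
  commands:
    - [0,-0.0025,0.003,0]
    - [0,-0.004,0.007,0]
    - [0,-0.004,0.013,0]
    - [0,-0.004,0.019,0]
    - [0,-0.004,0.025,0]

```text
t: 26.98
tcp_pos: [0.5697, -0.1558, 0.0885]
ee_rot: [0.999, -0.049, 0.011, 0.015]
force: [-0.7, 0.2, 1.0]
grip_width: 0.0159
grasp_force: 15.0
```

```bash
python3 - <<'E'
from held import *
from stand import *
T,p=held("b4");print(toS(p-.019*T[:,2]))
E
```

```text
t 26.9833 j [ 0.3463  0.857  -0.3001  1.8107  0.5192  0.5299 -1.9737] p [ 0.5697 -0.1558  0.0885] w 0.015873172061750148 gf 14.99983944464475 F [-0.6866  0.1504  0.9685] yaw -5.563756618314735 z [ 0.0209 -0.0316 -0.9993]
wrist [ 260  101   37  184 5776] yaw -6.4434478388740235 pitch -27.030303373561036 ends [ 0.5667 -0.1548  0.1101] [ 0.65   -0.1642  0.0673] rel g [-0.0026  0.0004  0.0027] [ 0.0807 -0.009  -0.0401]
wrist [210 270  16  63 593] yaw -10.051172861848624 pitch 65.97211431427843 ends [ 0.5772 -0.1373  0.1276] [ 0.5976 -0.1409  0.1739] rel g [0.0079 0.0179 0.0201] [0.0283 0.0143 0.0665]
wrist [330 270  17  63 585] yaw -6.4351443153803025 pitch -20.243223340404533 ends [ 0.5845 -0.1691  0.1747] [ 0.5995 -0.1708  0.1692] rel g [ 0.0152 -0.0139  0.0673] [ 0.0302 -0.0156  0.0617]
wrist [ 125  317  295   38 2659] yaw -5.195719930999497 pitch 57.41920502986338 ends [ 0.4953 -0.1469  0.0372] [ 0.5911 -0.1556  0.1876] rel g [-0.0739  0.0083 -0.0702] [ 0.0218 -0.0004  0.0802]
[ 0.0358 -0.0182  0.1075]
```

Call:
arm_command:
  commands:
    - [0,0,0.005,0]
    - [0,0,0.01,0]
    - [0,0,0.015,0]
    - [0,0,0.02,0]
    - [0,0,0.025,0]

```text
t: 27.45
tcp_pos: [0.5694, -0.1565, 0.0631]
ee_rot: [0.999, -0.049, 0.01, 0.015]
force: [-1.0, 0.2, 1.1]
grip_width: 0.0161
grasp_force: 15.0
```

Call:
arm_command:
  commands:
    - [0,0,0.002,0]
    - [0,0,0.004,0]
    - [0,0,0.005,0]
    - [0,0,0.005,0]

```text
t: 27.78
tcp_pos: [0.5696, -0.1566, 0.0585]
ee_rot: [0.999, -0.049, 0.01, 0.015]
force: [-0.0, 0.5, -0.4]
grip_width: 0.0156
grasp_force: 15.0
```

```bash
python3 - <<'E'
from held import *
from chk import *
T,p=held("b5");print(toS(p-.019*T[:,2]))
chk("top",.035)
E
```

```text
t 27.7833 j [ 0.3294  0.9039 -0.2686  1.8181  0.5438  0.4728 -1.9958] p [ 0.5696 -0.1566  0.0585] w 0.01563313047223058 gf 14.999442296102643 F [-0.0367  0.5123 -0.4285] yaw -5.570125512547146 z [ 0.0194 -0.0313 -0.9993]
wrist [ 258   72   40  213 6404] yaw -5.650141918447338 pitch -1.6999259961283284 ends [ 0.5646 -0.1549  0.0777] [ 0.6585 -0.1642  0.0749] rel g [-0.0047  0.0011  0.0002] [ 0.0892 -0.0082 -0.0026]
wrist [210 270  17  64 593] yaw -10.549817496500458 pitch 66.4361245658683 ends [ 0.5781 -0.1381  0.0981] [ 0.5975 -0.1417  0.1434] rel g [0.0088 0.0179 0.0207] [0.0282 0.0142 0.0659]
wrist [330 270  16  63 580] yaw 10.144471802495117 pitch 78.47828539308686 ends [ 0.5843 -0.1726  0.0961] [ 0.5941 -0.1708  0.145 ] rel g [ 0.015  -0.0166  0.0187] [ 0.0248 -0.0148  0.0675]
wrist [ 124  317  312   38 2555] yaw -5.416020813235333 pitch 56.441121495520974 ends [ 0.4935 -0.1473  0.0094] [ 0.5913 -0.1565  0.1575] rel g [-0.0758  0.0087 -0.0681] [ 0.022  -0.0005  0.0801]
[ 0.035  -0.0182  0.0775]
top 180 [ 0.0268 -0.1011] [0.0433 0.125 ] med [0.0362 0.0705] z 0.0806133871708478 dev -0.055026090512833636
```

Call:
arm_command:
  commands:
    - [0,0,0.001,0]
    - [0,0,0.002,0]
    - [0,0,0.003,0]
    - [0,0,0.003,0]

```text
t: 28.22
tcp_pos: [0.5701, -0.1567, 0.0568]
ee_rot: [0.999, -0.049, 0.011, 0.015]
force: [-3.1, -0.1, 8.7]
grip_width: 0.0156
grasp_force: 15.0
```

Call:
arm_command:
  commands:
    - [-0.005,0,0,0]
    - [-0.01,0,0,0]
    - [-0.015,0,0,0]
    - [-0.02,0,0,0]
    - [-0.02,0,0,0]

```text
t: 28.63
tcp_pos: [0.5528, -0.1546, 0.0568]
ee_rot: [0.999, -0.049, 0.014, 0.015]
force: [3.1, -0.4, 7.5]
grip_width: 0.0156
grasp_force: 15.0
```

```bash
python3 - <<'E'
from held import *
from chk import *
T,p=held("b6");print(toS(p-.019*T[:,2]))
chk("top",.035)
E
```

```text
t 28.6333 j [ 0.3203  0.8909 -0.244   1.8779  0.5615  0.4132 -2.0193] p [ 0.5528 -0.1546  0.0568] w 0.015551953539923148 gf 15.014913351042196 F [ 3.0996 -0.4016  7.4806] yaw -5.550864841807959 z [ 0.0266 -0.0313 -0.9992]
wrist [ 259   71   39  214 6586] yaw -5.8387974813386085 pitch -0.05858772723685921 ends [ 0.5478 -0.1528  0.0758] [ 0.6398 -0.1622  0.0757] rel g [-0.0045  0.0012  0.    ] [ 0.0876 -0.0082 -0.    ]
wrist [210 270  17  63 589] yaw -10.647854199429622 pitch 65.4348613896017 ends [ 0.56   -0.136   0.0965] [ 0.5806 -0.1398  0.1424] rel g [0.0078 0.0181 0.0208] [0.0283 0.0142 0.0667]
wrist [330 270  16  63 584] yaw 6.709637065554568 pitch 69.61135758223996 ends [ 0.5599 -0.1708  0.0962] [ 0.5771 -0.1687  0.143 ] rel g [ 0.0076 -0.0167  0.0205] [ 0.0249 -0.0147  0.0672]
wrist [ 126  317  310   38 2558] yaw -5.098153154764017 pitch 56.980474777305666 ends [ 0.4914 -0.1471  0.0289] [ 0.5734 -0.1545  0.1555] rel g [-0.0609  0.0069 -0.0469] [ 0.0211 -0.0004  0.0797]
[ 0.0353 -0.0011  0.0757]
top 183 [ 0.0268 -0.0851] [0.0437 0.1421] med [0.0362 0.087 ] z 0.07737422452234975 dev 0.10009335820301174
```

Call:
arm_command:
  commands:
    - [-0.001,0,-0.001,0]
    - [-0.003,0,-0.0015,0]
    - [-0.005,0,-0.0015,0]
    - [-0.007,0,-0.0015,0]
    - [-0.007,0,-0.0015,0]

```text
t: 29.15
tcp_pos: [0.5437, -0.154, 0.0568]
ee_rot: [0.999, -0.049, 0.012, 0.015]
force: [3.6, -0.3, 3.9]
grip_width: 0.0157
grasp_force: 15.0
```

Call:
arm_command:
  commands:
    - [-0.001,0,0,0]
    - [-0.002,0,0,0]
    - [-0.002,0,0,0]

```text
t: 29.4
tcp_pos: [0.5437, -0.154, 0.0569]
ee_rot: [0.999, -0.049, 0.013, 0.015]
force: [6.2, -1.3, 0.2]
grip_width: 0.0159
grasp_force: 15.0
```

Call:
arm_command:
  commands:
    - [-0.001,0,0,0]
    - [-0.002,0,0,0]
    - [-0.002,0,0,0]

```text
t: 29.65
tcp_pos: [0.5436, -0.1539, 0.0571]
ee_rot: [0.999, -0.049, 0.015, 0.015]
force: [9.6, -2.3, -1.1]
grip_width: 0.0159
grasp_force: 15.0
```

Call:
arm_command:
  commands:
    - [-0.001,0,0,0]
    - [-0.002,0,0,0]
    - [-0.002,0,0,0]

```text
t: 29.9
tcp_pos: [0.5436, -0.1537, 0.0574]
ee_rot: [0.999, -0.049, 0.017, 0.015]
force: [12.6, -2.7, -2.2]
grip_width: 0.0159
grasp_force: 15.0
```

```bash
python3 - <<'E'
from chk import *
T,p=st();chk("top",.035);chk("top",-.035)
E
```

```text
t 29.9 j [ 0.3154  0.8813 -0.2299  1.9116  0.571   0.3794 -2.0314] p [ 0.5436 -0.1537  0.0574] w 0.015948410612228316 gf 14.984476331155747 F [12.624  -2.7093 -2.1915] yaw -5.550646761950796 z [ 0.0327 -0.0308 -0.999 ]
top 183 [ 0.0267 -0.076 ] [0.0446 0.1513] med [0.0367 0.0958] z 0.0792326875624254 dev 0.4370567339609729
top 43 [-0.0441 -0.0757] [-0.0278 -0.043 ] med [-0.0373 -0.0633] z 0.07703641956921745 dev -12.446137023976373
```

Call:
arm_command:
  commands:
    - [0.003,0,0.0005,0]
    - [0.005,0,0.001,0]
    - [0.0055,0,0.001,0]
    - [0.0055,0,0.001,0]
    - [0.0055,0,0.001,0]

```text
t: 30.42
tcp_pos: [0.5436, -0.1539, 0.0567]
ee_rot: [0.999, -0.049, 0.012, 0.015]
force: [1.6, 0.2, 12.0]
grip_width: 0.0159
grasp_force: 15.0
```

```bash
python3 - <<'E'
from held import *
from chk import *
T,p=held("b7");chk("top",.035)
E
```

```text
t 30.4167 j [ 0.3175  0.885  -0.236   1.9016  0.5662  0.3978 -2.0263] p [ 0.5436 -0.1539  0.0567] w 0.015878465936289363 gf 15.000999082694761 F [ 1.6074  0.1678 11.9874] yaw -5.552932423125401 z [ 0.0224 -0.0315 -0.9993]
wrist [ 259   71   39  214 6627] yaw -5.972188230315873 pitch 0.006982832328359283 ends [ 0.5387 -0.1521  0.0757] [ 0.6307 -0.1617  0.0757] rel g [-0.0045  0.0012  0.    ] [ 0.0875 -0.0084  0.0001]
wrist [210 270  17  63 586] yaw -10.933826605963523 pitch 67.36750085440087 ends [ 0.5523 -0.1354  0.0956] [ 0.5713 -0.139   0.1419] rel g [0.0091 0.0179 0.0199] [0.028  0.0142 0.0662]
wrist [330 270  17  63 582] yaw 0.16488973585061567 pitch 62.646584937860894 ends [ 0.5469 -0.1682  0.1002] [ 0.5692 -0.1682  0.1432] rel g [ 0.0037 -0.015   0.0245] [ 0.0259 -0.0149  0.0675]
wrist [ 126  317  307   38 2535] yaw -4.4112536655280685 pitch 56.91554308641021 ends [ 0.4904 -0.1478  0.0412] [ 0.5647 -0.1535  0.1555] rel g [-0.0528  0.0055 -0.0345] [ 0.0214 -0.0003  0.0798]
top 182 [ 0.0273 -0.0755] [0.0438 0.1513] med [0.0364 0.0956] z 0.07752249769167925 dev 0.171954214348708
```

Flat, seated and held. Relieve the press, open, retreat, check.

Call:
arm_command:
  commands:
    - [0,0,-0.0015,0]
    - [0,0,-0.002,0]
    - [0,0,-0.002,0]

```text
t: 30.77
tcp_pos: [0.5436, -0.1539, 0.0575]
ee_rot: [0.999, -0.049, 0.012, 0.015]
force: [5.4, -1.1, -1.0]
grip_width: 0.0157
grasp_force: 15.0
```

Call:
arm_command:
  commands:
    - [0,0,0,0]
    - [0,0,0,0]
    - [0,0,0,0]
    - [0,0,0,0]
  claw: 0.2

```text
t: 31.1
tcp_pos: [0.5411, -0.154, 0.0571]
ee_rot: [0.999, -0.049, 0.009, 0.015]
force: [-0.2, 0.4, 1.0]
grip_width: 0.0349
grasp_force: 0.0
```

Call:
arm_command:
  commands:
    - [0,0,-0.03,0]
    - [0,0,-0.07,0]
    - [0,0,-0.11,0]
    - [0,0,-0.15,0]
    - [0,0,-0.19,0]

```text
t: 31.52
tcp_pos: [0.5374, -0.1478, 0.2489]
ee_rot: [0.999, -0.049, 0.01, 0.015]
force: [1.1, 0.5, -0.1]
grip_width: 0.0352
grasp_force: 0.0
```

Call:
arm_command:
  commands:
    - [0,-0.03,0,0]
    - [0,-0.07,0,0]
    - [0,-0.11,0,0]
    - [0,-0.15,0,0]
    - [0,-0.15,0,0]

```text
t: 31.93
tcp_pos: [0.5532, 0.0126, 0.2434]
ee_rot: [0.999, -0.042, 0.011, 0.011]
force: [1.2, 0.8, 0.9]
grip_width: 0.035
grasp_force: 0.0
```

```bash
python3 - <<'E'
from chk import *
T,p=st()
for c in("top","side"):
    chk(c,.035);chk(c,-.035)
im=get_image("side")[0];cv2.imwrite("pics/f.png",cv2.resize(im[100:400,160:430][...,::-1],None,fx=2,fy=2))
E
```

```text
t 31.9333 j [ 0.1409  0.6026 -0.4301  1.791   0.3712  0.8108 -2.1328] p [0.5532 0.0126 0.2434] w 0.03495611349499096 gf 0.0 F [1.2192 0.7539 0.8852] yaw -4.7783581717801935 z [ 0.0212 -0.0234 -0.9995]
top 354 [ 0.0268 -0.0758] [0.0437 0.139 ] med [0.0354 0.0319] z 0.07729777703477513 dev 0.05472980825277641
top 399 [-0.0438 -0.0752] [-0.0268  0.1507] med [-0.035   0.0364] z 0.07728650874329587 dev 0.1767582790602379
side 12 [ 0.0243 -0.0741] [0.0389 0.1462] med [0.036 0.117] z 0.07722267267225927 dev 2.420718607957578
side 18 [-0.0471 -0.074 ] [-0.0317  0.1462] med [-0.037   0.0041] z 0.07790929954272356 dev 2.2716712838099338
```

View pics/f.png

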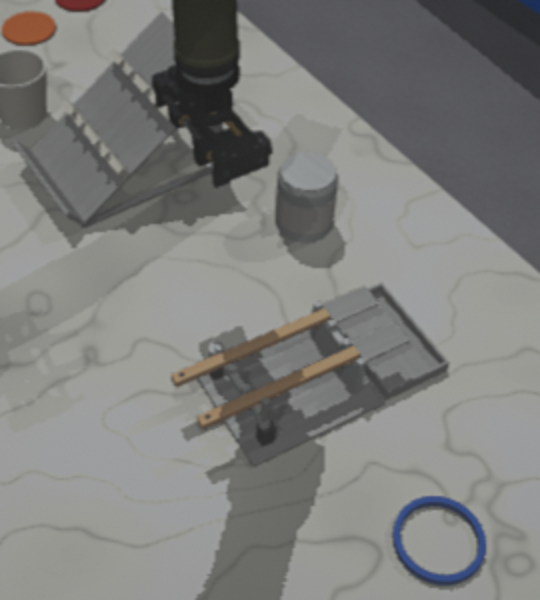

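```bash
python3 -c "
from plant import bot
print(bot.hand_in())"
```

```text
the job is handed in; nothing more can be done
None
```

I handed the job in at about 32 s. My last camera check showed the crossbar seated and both spatulas flat in their notches, shoulders against the comb and blades over the pan; the hand-in gave no verdict. One possible problem is that a turn near the start ran joint 3 to about -1.4735 rad (stated limit -1.47), which may count as out of range.

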